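Drive out the hinge pin and take off the battery cover

TASK

Take the blue-handled drift punch from its cradle and with it drive the stuck brass pin head-first out of the hinge of the scooter's battery housing, until it is clear of the yellow cover's eye; do not touch the pin with the fingers. Lay the punch down on the bench or back in its cradle, turn the red tab fully aside, lift the yellow cover out and lower it onto the middle of the black rubber mat, flat, with its handle up. Leave everything else on the bench where it is.

Things in the scene. Friction and masses are not known exactly. Their poses are not given: they have to be found in the camera images.
- housing: Grey and aluminium battery housing, fixed, 220 (x) x 150 (y) x 40 mm high, blue cells inside. Origin: centre of its underside. Two grey ears stand on it near its -x edge (the robot's side), 40 (x) x 16 (y) mm, tops 84 mm above the bench, 30 mm apart in y, with the cover's eye between. A 17 mm bore along the housing's y, 62 mm above the bench, goes through both. Yaw within 0.25 rad.
- bore_mouth (a point): Centre of the bore's mouth, on the outer (+y) face of the +y ear, 62 mm above the bench; axes as the housing's. The punch goes in here, along the housing's -y.
- pin_tail (a point): Centre of the headless end (tail face) of the brass pin, diameter 14 mm, 68 mm long, sunk 4 to 7 mm inside the bore mouth at the start. Axes as the housing's. The pin lies through the +y ear, the cover's eye and the -y ear; its 24 mm head (8 mm thick) is outside the -y ear.
- pin (a joint): Travel of the pin along the housing's -y, in m: 0 with the tail 4 mm inside the bore mouth, starts at 0 to 0.003, stop at 0.055 (the tail then still sits in the -y ear and the pin stays there). Tight: it takes about 8 N of push, plus 25 N per m/s of speed, and stays where it is left. The cover's eye is free of it from 0.042 on.
- punch_grip (a point): Drift punch, steel, 0.22 kg: centre of its square blue handle, 100 mm long, 18 x 18 mm, 45 mm above the bench in the cradle. x points along the punch towards the tip; z is up as it lies in the cradle. A straight shank of 9 mm diameter goes on 85 mm beyond the handle, so the tip is 135 mm from this point along +x.
- punch: The whole punch, same origin and axes as punch_grip.
- punch_tip (a point): Centre of the flat tip of the punch's shank; axes as punch_grip.
- cradle: Wooden cradle of the punch, fixed, base 200 x 70 x 8 mm. Origin: on the bench, 45 mm below the centre of the handle; x runs along the punch. Two notched uprights 12 mm thick hold the punch: at x = -44 mm (handle, to 48 mm high) and x = +72 mm (shank, to 53 mm high); from x = -38 to +50 mm the handle is free for the fingers. The punch lifts straight up.
- tab (a joint): Angle of the red swing tab about its upright pivot, rad, counter-clockwise positive seen from above. 0: it points along the housing's -x, over the cover's edge (starts within 0.2 of that). It turns from -0.3 to a stop at 1.75 and stays where it is left; at 1.57 it points along the housing's -y. From 1.2 on it is clear of the cover. Friction 0.06 N m.
- tab_pivot (a point): Pivot of the tab, on the housing's +x rim, 92 mm along +x from the housing's origin, 46 mm above the bench; axes as the housing's.
- tab_lug (a point): Middle of the red upright peg at the tab's free end, to push or pinch: diameter 12 mm, 34 mm from the pivot, from 47 to 76 mm above the bench; this point is 64 mm above it. The tab itself is 16 mm wide, 5 mm thick and ends 45 mm from the pivot.
- cover_handle (a point): Centre of the bar of the yellow cover's black bridge handle. The bar is 80 mm along x, 14 mm wide (y), 16 mm high, with 20 mm free under it; this point is 68 mm above the bench with the cover in the housing, and 34 mm above the cover's underside. In the housing its axes are the housing's. Once pin and tab are clear the cover lifts straight up (at least 55 mm before moving sideways).
- cover: Yellow cover, about 0.35 kg, let into the housing's top with about 2 mm of play. Origin: centre of the underside of its 126 (x) x 116 (y) x 6 mm plate. A tongue reaches to 105 mm along -x and carries the hinge eye: 30 (x) x 26 (y) mm, top 48 mm above the underside, hole 21 mm wide, 28 mm above the underside.
- mat: Black rubber mat, 280 (x) x 240 (y) x 3 mm, fixed to the bench. Origin: centre of its underside.
- spray: The spray bottle, a bystander to be left where it is. Origin: in its underside.
- grease: The grease jar, a bystander to be left where it is. Origin: in its underside.
- driver: The screwdriver, a bystander to be left where it is. Origin: in its underside.
- spanner: The spanner, a bystander to be left where it is. Origin: in its underside.
- bearing: The bearing ring, a bystander to be left where it is. Origin: in its underside.
- toolcup: The metal cup, a bystander to be left where it is. Origin: in its underside.
Mind the look-alikes: they are no part of the job. Of the things like the cover, leave any that is turquoise; of the rest the larger one is meant.

How it is judged:
On the way, in this order (a step that is already met when the one before it is completed fails the run):
1. the punch is pushing the pin (2 N or more) with the pin driven past half-way (25 mm) (value of joint pin above 0.025 m and contact force between punch and pin above 2 N), for 0.04 s.
2. the pin is out of the cover's eye (travel over 42 mm) (value of joint pin above 0.042 m), for 0.1 s.
At the end, for the whole second after the job is handed in: The pin is driven at least 42 mm, the tab is turned to more than 1.2 rad, the cover lies flat (within 0.1 rad) and handle up on the mat with its handle within 60 mm of the mat's centre, and the punch lies at rest on the bench or in its cradle (handle centre under 70 mm high); nothing moves (value of joint pin above 0.042 m and value of joint tab above 1.2 rad and horizontal distance between cover_handle and mat below 0.06 m and height (world z) of cover_handle between 0.03 and 0.045 m and angle between cover_handle's own z axis and vertical below 0.1 rad and linear speed of each of cover, punch below 0.02 m/s and height (world z) of punch_grip between 0 and 0.07 m); the robot touches nothing.
It fails at once if the fingers touch the pin (contact force between the fingers and pin above 1 N).
It fails at once if the cover is dropped (falls faster than 0.5 m/s, not held) rather than lowered (linear speed of cover above 0.5 m/s and contact force between the fingers and cover below 0.3 N).
It fails at once if a bystander is moved more than 30 mm (distance of any of spray, grease, driver, spanner, bearing, toolcup from where it was at the start of the episode above 0.03 m).
It also fails if it takes over 72 s, if anything falls off the work surface, if the arm or the gripper's body presses on something with over 40 N, if the wrist force passes 120 N, or if a joint passes its speed limit or range.

ROBOT

A 7-joint arm with a two-finger parallel gripper is mounted at the origin on the work surface. World frame = base frame: x ahead of the robot, y to its left, z up, the work surface at z = 0. Lengths are in m, angles in rad, forces in N, time in s.
With the tool pointing down it reaches from about 0.425 to 0.875 m from the base axis. Payload 4.7 kg.
Tool frame: the origin (TCP) lies at the very end of the fingers, on their centre line; the grasp point (between the pads) lies 19 mm behind it; z points along the fingers, y is the line along which they close (so a half turn about z gives the same grasp; the last joint's range is limited). The gripper opens to 87 mm and grips with 3 to 60 N. Pads are 19 mm wide; open, the fingers measure 117 mm over their backs; the gripper's body (75 mm by 190 mm) begins 51 mm behind the grasp point.
Start: joints at [1.277, 0.321, -0.07, 1.45, 0.023, 1.371, -0.057], TCP at [0.197, -0.619, 0.19] pointing down, gripper open.
Joint ranges: [-2.86, 2.86], [-0.3, 2.09], [-1.38, 1.24], [0.06, 2.45], [-1.56, 4.7], [0.09, 2.05], [-2.69, 2.69]. Speed limits (rad/s): [2.57, 2.57, 3.14, 3.14, 3.14, 3.14, 3.14].

INTERFACE

Orientations are given as a rotation vector (axis times angle).
In Python, from bench import ctrl, vision gives the robot as it stands.
- The arm moves only by the tool jog_arm, never from a script. Its argument "increments" is a list of rows, each an object of numbers: "tx", "ty", "tz": the shift along the tool's x, y, z in mm; "wx", "wy", "wz": the turn, a rotation vector about the tool's x, y, z in rad; "gripper": the opening, from 0 (shut) to 1 (fully open). In form: [{"tx": .., "ty": .., "tz": .., "wx": .., "wy": .., "wz": .., "gripper": ..}, ...]. A call has exactly 5 rows; each row is the pose to reach, as a shift and turn from the pose commanded when the call began, along the tool's axes at that moment; what a row does not reach only later rows make up. A row lasts 1/12 s, in which the tool goes at most 41.7 mm and 7.16 degrees, less where a joint would pass 70% of its speed; a pose out of reach is approached as far as the arm can. A call with a gripper value outside its range is refused whole. The fingers move at their own pace and stop on an object; "grip_force" is the grip in N (left out, the last holds). Time passes only in rows, so rows that repeat a pose let the fingers close, or fill a call up. It gives the time, the measured TCP pose, the force, the opening and the grip force at its end, in the units of the state.
- ctrl.get_state(): the state, without advancing time (a new reading comes with each control period).
- vision.get_image(name): name is "side" or "top"; returns a dict with "color" (420x560x3 uint8, blue, green, red), "fx", "fy", "cx", "cy" (pixels), "k1" (the pictures are not rectified: a ray, as slopes to the right and down, at radius r is drawn at 1 + k1 r^2 times it, then the intrinsics apply), "extrinsics" (4x4, takes a point from world to camera coordinates). Camera axes: x right, y down, z forward; pixel columns grow to the right and rows downward; lengths in m; the calibration is good to about 2 mm. A picture is of the moment at which its call begins. There is no depth.
- ctrl.close_job(): hands the job in; it is judged then, once.
Trained networks look in the newest picture that a camera, given by its name, has taken for a name from the list of things; names that differ only in an ending like _2 or _b are one class to them, and where a whole thing is asked for, a point or a joint stands for the part that bears it (a point fixed in the world has none). Each returns a list of dicts, best first, with "conf" (0 to 1); they miss things now and then, are a little off and sometimes report something else, mostly with a low value. They report only what shows in the picture. A call takes as long as a camera call. They do not tell look-alikes from the thing itself.
- vision.spot_in(camera, thing): "bbox" ([left, top, right, bottom] in pixels, round what is visible of it).
The state is a dict: "time": time; "joint_positions": joint angles; "qd": joint speeds; "joint_torque": joint torques, N m; "position": TCP position; "tool_rot": TCP orientation; "ft_force": force on the tool from outside, world axes, zero at the start; "torque": the same for the moment, N m; "grip_width": opening from 0.0 (shut) to 1.0 (fully open); "grip_force": force on a finger pad.
Only numpy, scipy, OpenCV 4.12 (cv2) and the standard library are available. Lean on these libraries where they do the work, as an engineer would, in place of code of your own. Each camera call takes 0.05 s, during which the arm holds its last target. There are 200 camera calls.

## Working session

There is one attempt and no reset: what is moved stays moved. The work goes in short steps, Python scripts to look and compute and a tool call to move; the robot and the scene stay as the last step left them, time stands still between calls to the robot, and variables do not carry over. Pictures are saved under pics/ and viewed, at most 10 in all, crops included, and the job is handed in when it is done.

Besides the shell and the picture viewer there is one more tool, called after "Call:" as name(argument=value, ...), one argument or row to a line, values as JSON. jog_arm: Moves the arm, as the interface text tells. Its arguments: {"type":"object","properties":{"increments":{"type":"array"},"grip_force":{"type":"number"}},"required":["increments"]}

```bash
ls; mkdir -p pics; python3 - <<'E'
from bench import ctrl, vision
import cv2, numpy as np
for n in("top","side"):
    im=vision.get_image(n); cv2.imwrite(f"pics/{n}0.png",im["color"])
    print(n,{k:np.round(im[k],4).tolist() for k in im if k!="color"})
    for t in("housing","bore_mouth","punch","cradle","tab","tab_lug","cover","cover_handle","mat","pin"):
        try: print(t,[(np.round(d["bbox"]).tolist(),round(d["conf"],2)) for d in vision.spot_in(n,t)][:3])
        except Exception as e: print(t,e)
print(ctrl.get_state())
E
```

```text
pics
top {'fx': 464.5933, 'fy': 464.5933, 'cx': 281.0404, 'cy': 204.1396, 'k1': 0.0405, 'extrinsics': [[0.0043, -1.0, -0.004, 0.0324], [-0.9801, -0.0034, -0.1987, 0.466], [0.1987, 0.0048, -0.9801, 1.3678], [0.0, 0.0, 0.0, 1.0]]}
housing [([256.0, 138.0, 308.0, 211.0], 0.67), ([260.0, 148.0, 301.0, 205.0], 0.57)]
bore_mouth [([253.0, 136.0, 308.0, 212.0], 0.85)]
punch [([178.0, 178.0, 190.0, 217.0], 0.52)]
cradle [([171.0, 167.0, 201.0, 231.0], 0.76)]
tab []
tab_lug [([274.0, 144.0, 284.0, 155.0], 0.6)]
cover [([368.0, 279.0, 422.0, 339.0], 0.75), ([261.0, 151.0, 302.0, 204.0], 0.7), ([253.0, 137.0, 313.0, 213.0], 0.36)]
cover_handle [([262.0, 148.0, 302.0, 204.0], 0.92), ([370.0, 275.0, 422.0, 337.0], 0.81), ([253.0, 231.0, 293.0, 262.0], 0.77)]
mat [([367.0, 159.0, 450.0, 259.0], 0.94)]
pin []
side {'fx': 487.9097, 'fy': 487.9097, 'cx': 278.6449, 'cy': 218.0672, 'k1': -0.1675, 'extrinsics': [[-0.9707, -0.2398, -0.0124, 0.4523], [-0.1671, 0.7116, -0.6824, 0.1178], [0.1725, -0.6604, -0.7309, 1.5002], [0.0, 0.0, 0.0, 1.0]]}
housing [([211.0, 211.0, 230.0, 225.0], 0.22)]
bore_mouth [([2
[... 660 characters left out ...]
array([ 1.27707117,  0.32099027, -0.07008807,  1.45050034,  0.02260544,
        1.37080289, -0.05686815]), 'qd': array([ 2.32468934e-03,  1.19428017e-04,  1.16429271e-03,  1.55111186e-04,
        3.64593022e-04, -9.98937107e-05, -5.48947995e-04]), 'joint_torque': array([-6.10107054e-04, -4.91108894e+01, -4.03804416e-01, -3.12778544e+01,
       -6.36712764e-02,  3.35581542e-02,  4.02511432e-05]), 'position': array([ 0.19691345, -0.61947851,  0.18959259]), 'tool_rot': array([ 3.10435246e+00,  4.81672444e-01, -6.18860217e-05]), 'ft_force': array([-0.3005936 , -0.07727724,  0.89094573]), 'torque': array([ 0.01366359, -0.02966836,  0.01690614]), 'grip_force': 0.0, 'grip_width': 0.999384827242399}
```

```bash
python3 - <<'E'
import cv2
a=cv2.imread("pics/top0.png")[120:350,160:460]; cv2.imwrite("pics/tc.png",cv2.resize(a,(780,598),interpolation=cv2.INTER_CUBIC))
a=cv2.imread("pics/side0.png")[120:345,140:440]; cv2.imwrite("pics/sc.png",cv2.resize(a,(780,585),interpolation=cv2.INTER_CUBIC))
E
```

```text
(no output)
```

View pics/tc.png

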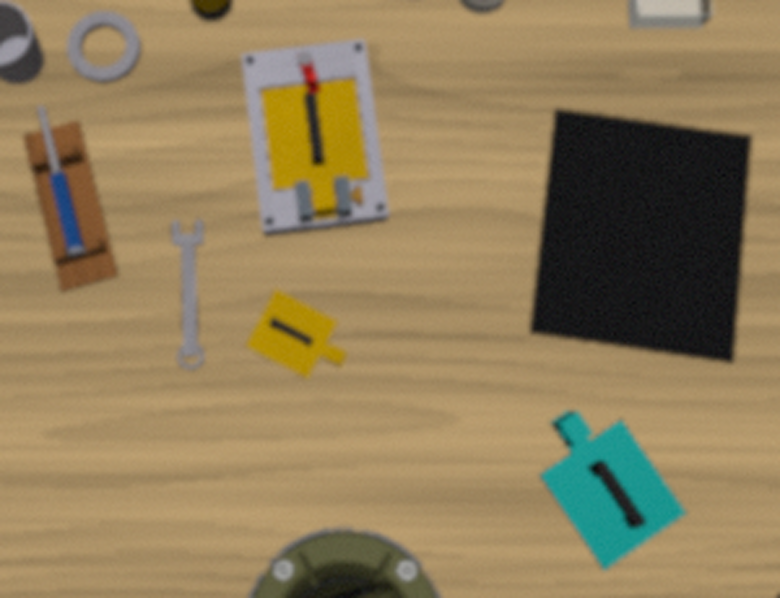

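View pics/sc.png

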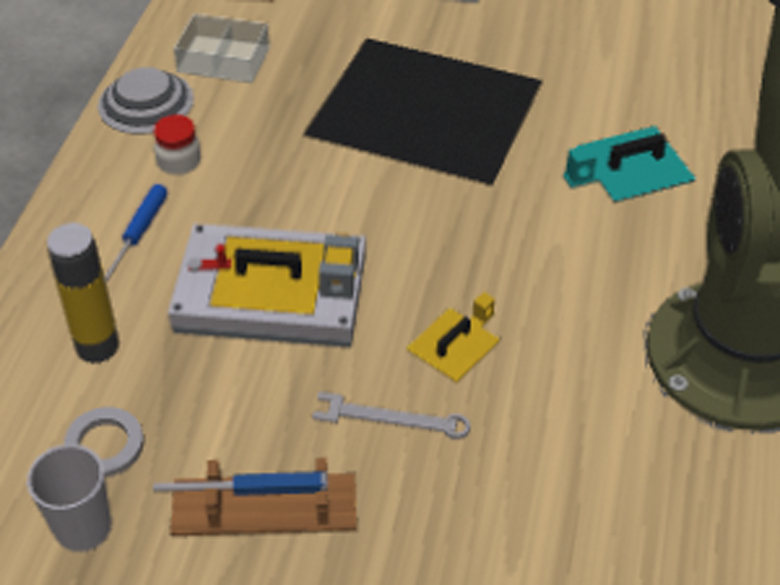

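```bash
cat > h.py <<'E'
import numpy as np, cv2
from scipy.optimize import minimize
from scipy.spatial.transform import Rotation as R
CAM={"top":dict(f=464.5933,c=(281.0404,204.1396),k1=.0405),"side":dict(f=487.9097,c=(278.6449,218.0672),k1=-.1675)}
def cams(v):
    for n in CAM:
        im=v.get_image(n); CAM[n]["E"]=im["extrinsics"]; CAM[n]["img"]=im["color"]; CAM[n]["k1"]=im["k1"]
        CAM[n]["f"]=im["fx"]; CAM[n]["c"]=(im["cx"],im["cy"])
def proj(n,P):
    c=CAM[n]; P=np.atleast_2d(P); q=P@c["E"][:3,:3].T+c["E"][:3,3]; s=q[:,:2]/q[:,2:]
    return s*(1+c["k1"]*(s**2).sum(1,keepdims=True))*c["f"]+np.array(c["c"])
def unproj(n,px,z):
    from scipy.optimize import fsolve
    x0=np.array([.5,0.])
    return fsolve(lambda p:(proj(n,[p[0],p[1],z])[0]-px),x0)
def box(x0,x1,y0,y1,z0,z1): return np.array([[x,y,z] for x in(x0,x1) for y in(y0,y1) for z in(z0,z1)],float)
def place(P,p):
    c,s=np.cos(p[2]),np.sin(p[2]); return np.c_[p[0]+c*P[:,0]-s*P[:,1],p[1]+s*P[:,0]+c*P[:,1],P[:,2]]
def sil(n,boxes,p,roi,S=8):
    x0,y0,x1,y1=roi; m=np.zeros(((y1-y0)*S,(x1-x0)*S),np.uint8)
    for b in boxes:
        q=(proj(n,place(b,p))-[x0,y0]+.5)*S-.5
        cv2.fillConvexPoly(m,cv2.convexHull(np.round(q*16).astype(np.int32)),255,shift=4)
    return cv2.resize(m,(x1-x0,y1-y0),interpolation=cv2.INTER_AREA)/255.
def fit(boxes,masks,p0,scale=(.02,.02,.1)):
    """masks: {cam:(roi,mask float)}"""
    f=lambda u:sum(((sil(n,boxes,p0+u*np.array(scale),r)-m)**2).sum() for n,(r,m) in masks.items())
    sx=np.vstack([np.zeros(3),np.eye(3)*.6])
    r=minimize(f,np.zeros(3),method="Nelder-Mead",options=dict(initial_simplex=sx,xatol=1e-3,fatol=1e-3))
    return p0+r.x*np.array(scale),r.fun
E
cat > m.py <<'E'
from bench import vision
from h import *
cams(vision)
hsv={n:cv2.cvtColor(CAM[n]["img"],cv2.COLOR_BGR2HSV) for n in CAM}
def T(x,y): return np.array([160+x/2.6,120+y/2.6])
def m(n,roi,fn):
    x0,y0,x1,y1=roi; h=hsv[n][y0:y1,x0:x1].astype(int); return roi,fn(h[...,0],h[...,1],h[...,2]).astype(float)
wood=lambda x,y,n:hsv[n][y,x]
print("wood",hsv["top"][215,240],hsv["side"][270,200],"cradle",hsv["top"][225,189],"hous",hsv["top"][185,258],hsv["top"][160,258],"mat",hsv["top"][200,400])
def filled(rm):
    r,k=rm; c,_=cv2.findContours(k.astype(np.uint8),cv2.RETR_EXTERNAL,cv2.CHAIN_APPROX_NONE); b=max(c,key=cv2.contourArea)
    o=np.zeros(k.shape,np.uint8); cv2.drawContours(o,[b],-1,1,-1); return r,o.astype(float)
# mat
mk={"top":filled(m("top",(355,150,460,270),lambda h,s,v:v<80)),"side":filled(m("side",(250,125,360,200),lambda h,s,v:v<80))}
for sub in (mk,{"top":mk["top"]},{"side":mk["side"]}):
    p,e=fit([box(-.14,.14,-.12,.12,0,.003)],sub,np.array([*unproj("top",T(643,234),0),0.])); print("mat",p.round(4),round(e,1))
# housing
fn=lambda h,s,v:(s<60)|((s>180)&(v>100))|(v<60)
mk={"top":filled(m("top",(245,128,318,220),fn)),"side":filled(m("side",(198,200,288,258),fn))}
for n in mk: print(mk[n][1].sum())
B=[box(-.11,.11,-.075,.075,0,.04)]+[box(-.11,-.07,s*.023-.008,s*.023+.008,.04,.084) for s in(1,-1)]
for sub in (mk,{"top":mk["top"]},{"side":mk["side"]}):
    p,e=fit(B,sub,np.array([*unproj("top",T(315,138),.04),.1])); print("housing",p.round(4),round(e,1))
# punch handle (blue)
fn=lambda h,s,v:((h>100)&(h<125)&(s>120))
mk={"top":m("top",(165,175,205,235),fn),"side":m("side",(195,290,285,320),fn)}
for sub in (mk,{"top":mk["top"]},{"side":mk["side"]}):
    p,e=fit([box(-.05,.05,-.009,.009,.036,.054)],sub,np.array([*unproj("top",T(66,212),.045),.2])); print("punch",p.round(4),round(e,1))
for n in mk:
    v=np.zeros_like(CAM[n]["img"])
for n,roi in(("top",(165,130,320,240)),("side",(150,200,290,330))):
    im=CAM[n]["img"][roi[1]:roi[3],roi[0]:roi[2]]; cv2.imwrite(f"pics/z{n}.png",cv2.resize(im,None,fx=4.5,fy=4.5,interpolation=cv2.INTER_CUBIC))
# cover handle: black in yellow; yellow plate
E
python3 m.py
```

```text
wood [ 18 103 174] [ 19  92 161] cradle [ 14 164 121] hous [ 15  34 167] [129  15 167] mat [150  21  24]
mat [ 0.4604 -0.3584 -0.1405] 327.4
mat [ 0.4615 -0.3578 -0.148 ] 242.0
mat [ 0.4591 -0.3584 -0.1422] 78.5
3462.0
3004.0
housing [0.5743 0.036  0.1263] 100.6
housing [0.5745 0.0367 0.1285] 43.3
housing [0.574  0.0347 0.1248] 36.3
punch [0.4778 0.3276 0.2396] 164.5
punch [0.4825 0.3291 0.3556] 87.5
punch [0.4729 0.3264 0.2387] 70.9
```

View pics/zside.png

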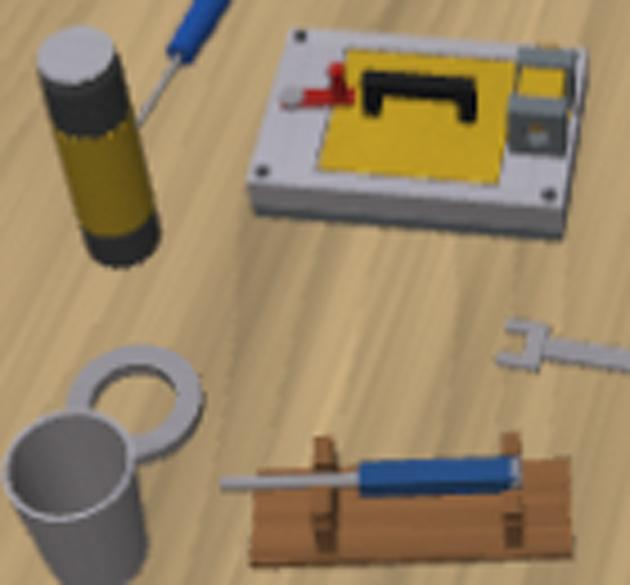

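```bash
cat >> m.py <<'E'
print("----")
h=hsv["top"][175:225:4,176:196]
for r in h: print(" ".join(f"{a[0]:3d}/{a[1]:3d}" for a in r))
E
python3 m.py | sed -n '/----/,$p'
```

```text
----
 14/139  11/ 75   7/ 25 170/ 12   8/ 45  11/111  14/159  14/155  14/162  14/163  14/159  14/157  13/160  14/164  14/166  15/150  16/121  18/108  18/104  18/100
 14/162  12/123  10/ 60   8/ 16   0/ 13   7/ 44  10/107  13/155  13/164  14/157  13/161  13/170  15/180  15/178  13/158  15/170  14/151  16/127  18/106  18/104
 14/185  12/155  13/ 92   5/ 33 174/ 10 174/ 10   4/ 17   9/ 66  13/147  14/167  14/169  13/178  14/164  14/161  14/166  14/161  14/163  14/149  15/128  18/115
 14/166  14/153  11/113 152/ 42 114/ 93 111/133 108/163 111/147 119/ 84 178/ 75  13/145  14/159  14/162  13/156  14/158  14/161  14/161  14/161  14/151  16/127
 14/161  13/161  12/140   0/ 59 120/ 90 109/170 107/195 107/196 109/187 114/104 177/ 71  12/145  13/163  14/158  13/160  14/155  13/160  14/168  14/157  14/152
 14/160  14/166  15/166  12/136 178/ 63 117/ 92 109/169 108/189 107/196 108/190 115/112 175/ 64  12/139  13/158  14/154  13/162  14/165  14/161  13/157  14/158
 15/145  14/157  14/164  14/160  12/140 176/ 59 116/ 99 108/176 107/198 107/192 107/190 116/110 173/ 66  12/140  14/159  14/160  13/153
[... 284 characters left out ...]
/189 115/115 174/ 61  12/142  14/162  14/160  14/159  14/156
 19/102  18/110  16/122  14/144  14/162  14/165  14/159  12/136 174/ 61 114/100 109/173 107/199 107/195 108/184 113/118 172/ 62  13/139  14/162  14/169  14/158
 18/101  18/105  18/107  16/118  14/142  14/159  13/157  13/159  11/128 169/ 50 114/ 70 112/ 71 111/ 60 114/ 52 112/ 53 123/ 27   8/ 48  11/119  13/147  14/162
 19/102  18/101  19/105  18/114  16/127  15/139  14/156  14/172  15/169  14/162  13/138  12/120  12/116  13/158  13/162  14/168  13/162  13/163  14/164  14/160
 19/103  18/101  19/102  19/105  18/107  16/118  15/145  13/154  14/159  13/158  14/158  14/162  13/160  13/164  15/164  13/155  13/153  14/160  14/161  13/157
```

```bash
sed -i '/^print("----")/,$d' m.py; cat >> m.py <<'E'
print("----")
def soft(n,roi,fn):
    x0,y0,x1,y1=roi; im=CAM[n]["img"][y0:y1,x0:x1].astype(float); return roi,np.clip(fn(im[...,0],im[...,1],im[...,2]),0,1)
fb=lambda b,g,r:(b-r+50)/150
b0=CAM["top"]["img"][195,183],CAM["side"]["img"][306,245],CAM["top"]["img"][195,192]; print(b0)
mk={"top":soft("top",(165,175,205,235),fb),"side":soft("side",(195,290,285,320),fb)}
for bk in(.038,.042,.046):
  for sub in (mk,{"top":mk["top"]},{"side":mk["side"]}):
    p,e=fit([box(-bk,.05,-.009,.009,.036,.054)],sub,np.array([.478,.328,.24])); print("punch",bk,p.round(4),round(e,1))
fc=lambda h,s,v:(s>132)&(h<17)|(h>90)|(s<60)
mk={"top":filled(m("top",(166,162,206,238),fc)),"side":filled(m("side",(202,290,283,330),fc))}
print([mk[n][1].sum() for n in mk])
C=[box(-.1,.1,-.035,.035,0,.008),box(-.05,.05,-.009,.009,.036,.054),box(.05,.135,-.0045,.0045,.0405,.0495),box(-.05,-.038,-.015,.015,0,.048),box(.066,.078,-.015,.015,0,.053)]
for sub in (mk,{"top":mk["top"]},{"side":mk["side"]}):
    p,e=fit(C,sub,np.array([.478,.328,.24])); print("cradle",p.round(4),round(e,1))
H=np.array([.5743,.036,.1263])
b=unproj("side",np.array([269.6,229.6]),.062); d=b-H[:2]; c,s=np.cos(H[2]),np.sin(H[2]); print("bore in housing",c*d[0]+s*d[1],-s*d[0]+c*d[1])
for n,px,z in(("side",(224.9,214.7),.076),):
    print(proj("side",place(np.array([[.058,0,.076],[.058,0,.047]]),H)),"pred lug")
    b=unproj(n,np.array(px),z); d=b-H[:2]; print("lug",c*d[0]+s*d[1],-s*d[0]+c*d[1])
for n,roi in(("top",(250,130,310,190)),("side",(200,200,245,235))):
    r,k=m(n,roi,lambda h,s,v:((h<6)|(h>172))&(s>150)&(v>80)); ys,xs=np.nonzero(k); print("red",n,len(xs),xs.min()+r[0],xs.max()+r[0],ys.min()+r[1],ys.max()+r[1])
# yellow plate
for n,roi in(("top",(255,145,305,205)),("side",(215,205,285,245))):
    r,k=m(n,roi,lambda h,s,v:(h>18)&(h<32)&(s>180)&(v>90)); ys,xs=np.nonzero(k);print("yel",n,xs.mean()+r[0],ys.mean()+r[1])
    r,k=m(n,roi,lambda h,s,v:(v<50)); ys,xs=np.nonzero(k);b=unproj(n,np.array([xs.mean()+r[0],ys.mean()+r[1]]),.072);d=b-H[:2];print("handle",n,len(xs),c*d[0]+s*d[1],-s*d[0]+c*d[1])
E
python3 m.py | sed -n '/----/,$p'
```

```text
----
(array([125,  68,  29], dtype=uint8), array([130,  78,  41], dtype=uint8), array([ 48,  85, 129], dtype=uint8))
punch 0.038 [0.4708 0.326  0.2632] 76.5
punch 0.038 [0.4702 0.3256 0.2899] 25.5
punch 0.038 [0.4708 0.3259 0.2498] 49.1
punch 0.042 [0.4707 0.3259 0.2611] 76.7
punch 0.042 [0.4721 0.3262 0.2894] 26.4
punch 0.042 [0.4725 0.3262 0.2506] 47.6
punch 0.046 [0.4731 0.3264 0.292 ] 82.3
punch 0.046 [0.4727 0.3263 0.2789] 29.1
punch 0.046 [0.4733 0.3266 0.2527] 50.6
[np.float64(1340.0), np.float64(1541.0)]
cradle [0.4929 0.3308 0.2854] 261.5
cradle [0.4928 0.3318 0.2824] 93.7
cradle [0.4931 0.3303 0.2874] 164.1
bore in housing -0.09109499667285742 0.0322093034117699
[[223.62217592 215.24266849]
 [224.4860736  221.51270987]] pred lug
lug 0.05444085228244731 -0.002723868977770158
red top 27 277 281 146 155
red side 44 218 228 214 222
yel top 280.67227564102564 173.0136217948718
handle top 37 -0.00793170171597308 0.0011901479428576528
yel side 244.99405469678953 226.3246135552913
handle side 145 -0.004437258117002347 0.009409890087131443
```

```bash
cat > q.py <<'E'
from bench import vision
from h import *
cams(vision)
S=lambda x,y:np.array([150+(x+.5)/4.5-.5,200+(y+.5)/4.5-.5])
T=lambda x,y:np.array([160+x/2.6-.3,120+y/2.6-.3])
for k,f,n,q,z in(("tip",S,"side",(221,484),.045),("front",S,"side",(359,478),.045),("butt",S,"side",(520,472),.045),("c1",S,"side",(252,470),.008),("c2",S,"side",(571,459),.008),("c3",S,"side",(573,556),.004),("c4",S,"side",(250,563),.004),
 ("tip",T,"top",(41,106),.045),("front",T,"top",(57,174),.045),("butt",T,"top",(75,252),.045),("c",T,"top",(26,135),.008),("c",T,"top",(79,122),.008),("c",T,"top",(117,274),.008),("c",T,"top",(63,290),.008),("upF",T,"top",(58,160),.053),("upR",T,"top",(80,253),.048)):
    print(k,n,unproj(n,f(*q),z).round(4))
E
python3 q.py
```

```text
tip side [0.6023 0.3641]
front side [0.5212 0.3394]
butt side [0.4265 0.3119]
c1 side [0.5997 0.3282]
c2 side [0.405  0.2721]
c3 side [0.3872 0.3383]
c4 side [0.5797 0.3908]
tip top [0.6034 0.3624]
front top [0.52   0.3395]
butt top [0.4267 0.3143]
c top [0.5777 0.3878]
c top [0.5944 0.324 ]
c top [0.4067 0.2708]
c top [0.3873 0.3341]
upF top [0.535  0.3373]
upR top [0.425  0.3078]
```

```bash
cat > plan.py <<'E'
import numpy as np
from scipy.spatial.transform import Rotation as R
def down(yaw): return R.from_euler("z",yaw)*R.from_rotvec([np.pi,0,0])
def inc(p0,R0,p1,R1):
    t=R0.inv().apply(np.array(p1)-p0)*1000; w=(R0.inv()*R1).as_rotvec()
    return t.round(1).tolist(),w.round(3).tolist()
def chain(wps,start=None):
    """wps: list of (x,y,z,yaw); from measured state unless start is given"""
    if start is None:
        from bench import ctrl
        s=ctrl.get_state(); p,r=s["position"],R.from_rotvec(s["tool_rot"])
        print("t",round(s["time"],2),"pos",p.round(4),"yaw",round(r.as_matrix()[:,0].dot([0,0,0]) or np.arctan2(*r.as_matrix()[[1,0],0]),4),"tilt",r.as_matrix()[:,2].round(4),"F",s["ft_force"].round(1),"grip",round(s["grip_width"],3),round(s["grip_force"],1))
    else: p,r=np.array(start[:3]),down(start[3])
    for w in wps:
        t,v=inc(p,r,w[:3],down(w[3])); print(w,"->",t,v); p,r=np.array(w[:3]),down(w[3])
E
python3 - <<'E'
from plan import *
chain([(.32,-.48,.19,.85),(.45,-.34,.19,1.4),(.53,-.16,.19,1.95),(.55,.04,.19,2.5),(.52,.22,.19,3.05),(.4738,.3263,.14,3.419)])
E
python3 - <<'E'
import sys; sys.argv=['']
from h import *
from bench import vision
cams(vision)
S=lambda x,y:np.array([150+(x+.5)/4.5-.5,200+(y+.5)/4.5-.5])
T=lambda x,y:np.array([160+x/2.6-.3,120+y/2.6-.3])
print("spray base",unproj("side",S(125,250),0),"cup base",unproj("side",S(95,570),0),"bearing",unproj("side",S(135,405),0), "spanner end",unproj("side",S(510,345),0),"grease",unproj("side",np.array([140+178/2.6,120+160/2.6]),0),
"driver",unproj("side",np.array([140+150/2.6,120+210/2.6]),0.01),"cup rim",unproj("top",T(0,50),.1))
E
```

```text
t 1.5 pos [ 0.1969 -0.6195  0.1896] yaw 0.3078 tilt [ 0.e+00 -1.e-04 -1.e+00] F [-0.2 -0.4 -0. ] grip 1.003 0.0
(0.32, -0.48, 0.19, 0.85) -> [159.6, -95.6, -0.4] [0.0, 0.0, -0.542]
(0.45, -0.34, 0.19, 1.4) -> [191.0, 5.3, 0.0] [0.0, 0.0, -0.55]
(0.53, -0.16, 0.19, 1.95) -> [191.0, 48.2, 0.0] [0.0, 0.0, -0.55]
(0.55, 0.04, 0.19, 2.5) -> [178.4, 92.6, 0.0] [0.0, 0.0, -0.55]
(0.52, 0.22, 0.19, 3.05) -> [131.8, 126.3, 0.0] [0.0, 0.0, -0.55]
(0.4738, 0.3263, 0.14, 3.419) -> [55.7, 101.6, 50.0] [0.0, 0.0, -0.369]
spray base [0.74959974 0.17372013] cup base [0.6735323  0.41767208] bearing [0.6945132  0.29449405] spanner end [0.46765109 0.18904696] grease [ 0.76753463 -0.16964135] driver [ 0.76631443 -0.05929316] cup rim [0.65385288 0.39953389]
```

Call:
jog_arm(
  increments=[
    {"tx": 40,"ty": -24,"wz": -0.12,"gripper": 0.6},
    {"tx": 80,"ty": -48,"wz": -0.24,"gripper": 0.6},
    {"tx": 120,"ty": -72,"wz": -0.36,"gripper": 0.6},
    {"tx": 160,"ty": -96,"wz": -0.48,"gripper": 0.6},
    {"tx": 160,"ty": -96,"wz": -0.542,"gripper": 0.6},
  ],
)

```text
validation failed for argument at $.in...
```

Call:
jog_arm(
  increments=[
    {"tx": 40,"ty": 1,"wz": -0.12,"gripper": 0.6},
    {"tx": 80,"ty": 2,"wz": -0.24,"gripper": 0.6},
    {"tx": 120,"ty": 3,"wz": -0.36,"gripper": 0.6},
    {"tx": 160,"ty": 4,"wz": -0.48,"gripper": 0.6},
    {"tx": 191,"ty": 5,"wz": -0.55,"gripper": 0.6},
  ],
)

```text
validation failed for argument at $.in...
```

Call:
jog_arm(
  increments=[
    {"tx": 40,"ty": 10,"wz": -0.12,"gripper": 0.6},
    {"tx": 80,"ty": 20,"wz": -0.24,"gripper": 0.6},
    {"tx": 120,"ty": 30,"wz": -0.36,"gripper": 0.6},
    {"tx": 160,"ty": 40,"wz": -0.48,"gripper": 0.6},
    {"tx": 191,"ty": 48,"wz": -0.55,"gripper": 0.6},
  ],
)

```text
validation failed for argument at $.in...
```

Call:
jog_arm(
  increments=[
    {"tx": 36,"ty": 18,"wz": -0.12,"gripper": 0.6},
    {"tx": 72,"ty": 36,"wz": -0.24,"gripper": 0.6},
    {"tx": 108,"ty": 54,"wz": -0.36,"gripper": 0.6},
    {"tx": 144,"ty": 72,"wz": -0.48,"gripper": 0.6},
    {"tx": 178,"ty": 92,"wz": -0.55,"gripper": 0.6},
  ],
)

```text
validation failed for argument at $.in...
```

Call:
jog_arm(
  increments=[
    {"tx": 27,"ty": 25,"wz": -0.12,"gripper": 0.6},
    {"tx": 54,"ty": 50,"wz": -0.24,"gripper": 0.6},
    {"tx": 81,"ty": 75,"wz": -0.36,"gripper": 0.6},
    {"tx": 108,"ty": 101,"wz": -0.48,"gripper": 0.6},
    {"tx": 132,"ty": 126,"wz": -0.55,"gripper": 0.6},
  ],
)

```text
validation failed for argument at $.in...
```

Call:
jog_arm(
  increments=[
    {"tx": 14,"ty": 26,"tz": 12,"wz": -0.1,"gripper": 0.6},
    {"tx": 28,"ty": 52,"tz": 25,"wz": -0.2,"gripper": 0.6},
    {"tx": 42,"ty": 78,"tz": 38,"wz": -0.3,"gripper": 0.6},
    {"tx": 56,"ty": 102,"tz": 50,"wz": -0.369,"gripper": 0.6},
    {"tx": 56,"ty": 102,"tz": 50,"wz": -0.369,"gripper": 0.6},
  ],
)

```text
validation failed for argument at $.in...
```

```bash
python3 - <<'E'
from plan import *
chain([(.4738,.3263,.07,3.419),(.4738,.3263,.026,3.419)])
E
```

```text
t 1.6 pos [ 0.1969 -0.6195  0.1896] yaw 0.3078 tilt [-0.e+00 -1.e-04 -1.e+00] F [-0.9  0.3  0. ] grip 1.001 0.0
(0.4738, 0.3263, 0.07, 3.419) -> [550.4, -817.4, 119.5] [-0.0, 0.0, -3.111]
(0.4738, 0.3263, 0.026, 3.419) -> [-0.0, -0.0, 44.0] [0.0, 0.0, 0.0]
```

Call:
jog_arm(
  increments=[
    {"tx": 40,"ty": -24,"tz": 0,"wx": 0,"wy": 0,"wz": -0.12,"gripper": 0.6},
    {"tx": 80,"ty": -48,"tz": 0,"wx": 0,"wy": 0,"wz": -0.24,"gripper": 0.6},
    {"tx": 120,"ty": -72,"tz": 0,"wx": 0,"wy": 0,"wz": -0.36,"gripper": 0.6},
    {"tx": 160,"ty": -96,"tz": 0,"wx": 0,"wy": 0,"wz": -0.48,"gripper": 0.6},
    {"tx": 160,"ty": -96,"tz": 0,"wx": 0,"wy": 0,"wz": -0.542,"gripper": 0.6},
  ],
)

```text
time: 2.02
position: [0.3254, -0.4743, 0.19]
tool_rot: [-2.854, -1.313, -0.004]
ft_force: [0.6, 0.4, 0.5]
grip_width: 0.711
grip_force: 0.0
```

Call:
jog_arm(
  increments=[
    {"tx": 40,"ty": 1,"tz": 0,"wx": 0,"wy": 0,"wz": -0.12,"gripper": 0.6},
    {"tx": 80,"ty": 2,"tz": 0,"wx": 0,"wy": 0,"wz": -0.24,"gripper": 0.6},
    {"tx": 120,"ty": 3,"tz": 0,"wx": 0,"wy": 0,"wz": -0.36,"gripper": 0.6},
    {"tx": 160,"ty": 4,"tz": 0,"wx": 0,"wy": 0,"wz": -0.48,"gripper": 0.6},
    {"tx": 191,"ty": 5,"tz": 0,"wx": 0,"wy": 0,"wz": -0.55,"gripper": 0.6},
  ],
)

```text
time: 2.43
position: [0.4525, -0.336, 0.19]
tool_rot: [2.394, 2.033, 0.002]
ft_force: [-0.3, 0.1, -0.0]
grip_width: 0.596
grip_force: 0.0
```

Call:
jog_arm(
  increments=[
    {"tx": 40,"ty": 10,"tz": 0,"wx": 0,"wy": 0,"wz": -0.12,"gripper": 0.6},
    {"tx": 80,"ty": 20,"tz": 0,"wx": 0,"wy": 0,"wz": -0.24,"gripper": 0.6},
    {"tx": 120,"ty": 30,"tz": 0,"wx": 0,"wy": 0,"wz": -0.36,"gripper": 0.6},
    {"tx": 160,"ty": 40,"tz": 0,"wx": 0,"wy": 0,"wz": -0.48,"gripper": 0.6},
    {"tx": 191,"ty": 48,"tz": 0,"wx": 0,"wy": 0,"wz": -0.55,"gripper": 0.6},
  ],
)

```text
time: 2.85
position: [0.5311, -0.1553, 0.1901]
tool_rot: [1.752, 2.607, 0.002]
ft_force: [0.8, 0.5, -0.5]
grip_width: 0.599
grip_force: 0.0
```

Call:
jog_arm(
  increments=[
    {"tx": 36,"ty": 18,"tz": 0,"wx": 0,"wy": 0,"wz": -0.12,"gripper": 0.6},
    {"tx": 72,"ty": 36,"tz": 0,"wx": 0,"wy": 0,"wz": -0.24,"gripper": 0.6},
    {"tx": 108,"ty": 54,"tz": 0,"wx": 0,"wy": 0,"wz": -0.36,"gripper": 0.6},
    {"tx": 144,"ty": 72,"tz": 0,"wx": 0,"wy": 0,"wz": -0.48,"gripper": 0.6},
    {"tx": 178,"ty": 92,"tz": 0,"wx": 0,"wy": 0,"wz": -0.55,"gripper": 0.6},
  ],
)

```text
time: 3.27
position: [0.5492, 0.0421, 0.19]
tool_rot: [0.982, 2.983, -0.001]
ft_force: [1.3, -0.6, 0.1]
grip_width: 0.603
grip_force: 0.0
```

Call:
jog_arm(
  increments=[
    {"tx": 27,"ty": 25,"tz": 0,"wx": 0,"wy": 0,"wz": -0.12,"gripper": 0.6},
    {"tx": 54,"ty": 50,"tz": 0,"wx": 0,"wy": 0,"wz": -0.24,"gripper": 0.6},
    {"tx": 81,"ty": 75,"tz": 0,"wx": 0,"wy": 0,"wz": -0.36,"gripper": 0.6},
    {"tx": 108,"ty": 101,"tz": 0,"wx": 0,"wy": 0,"wz": -0.48,"gripper": 0.6},
    {"tx": 132,"ty": 126,"tz": 0,"wx": 0,"wy": 0,"wz": -0.55,"gripper": 0.6},
  ],
)

```text
time: 3.68
position: [0.5185, 0.2221, 0.19]
tool_rot: [0.135, 3.138, -0.0]
ft_force: [-0.5, 0.8, 0.9]
grip_width: 0.597
grip_force: 0.0
```

Call:
jog_arm(
  increments=[
    {"tx": 14,"ty": 26,"tz": 12,"wx": 0,"wy": 0,"wz": -0.1,"gripper": 0.6},
    {"tx": 28,"ty": 52,"tz": 25,"wx": 0,"wy": 0,"wz": -0.2,"gripper": 0.6},
    {"tx": 42,"ty": 78,"tz": 38,"wx": 0,"wy": 0,"wz": -0.3,"gripper": 0.6},
    {"tx": 56,"ty": 102,"tz": 50,"wx": 0,"wy": 0,"wz": -0.369,"gripper": 0.6},
    {"tx": 56,"ty": 102,"tz": 50,"wx": 0,"wy": 0,"wz": -0.369,"gripper": 0.6},
  ],
)

```text
time: 4.1
position: [0.4672, 0.3323, 0.1377]
tool_rot: [0.452, -3.105, -0.005]
ft_force: [-1.5, 0.6, -0.8]
grip_width: 0.598
grip_force: 0.0
```

```bash
python3 - <<'E'
from plan import *
chain([(.4738,.3263,.07,3.419),(.4738,.3263,.026,3.419)])
E
```

```text
t 4.1 pos [0.4672 0.3323 0.1377] yaw -2.8526 tilt [-0.0047  0.0023 -1.    ] F [-1.5  0.6 -0.8] grip 0.598 0.0
(0.4738, 0.3263, 0.07, 3.419) -> [-4.9, -7.9, 67.7] [0.004, -0.004, 0.012]
(0.4738, 0.3263, 0.026, 3.419) -> [-0.0, -0.0, 44.0] [0.0, 0.0, 0.0]
```

Call:
jog_arm(
  increments=[
    {"tx": 0,"ty": 0,"tz": 20,"wx": 0,"wy": 0,"wz": 0,"gripper": 0.6},
    {"tx": 0,"ty": 0,"tz": 40,"wx": 0,"wy": 0,"wz": 0,"gripper": 0.6},
    {"tx": 0,"ty": 0,"tz": 60,"wx": 0,"wy": 0,"wz": 0,"gripper": 0.6},
    {"tx": 0,"ty": 0,"tz": 70,"wx": 0,"wy": 0,"wz": 0,"gripper": 0.6},
    {"tx": 0,"ty": 0,"tz": 70,"wx": 0,"wy": 0,"wz": 0,"gripper": 0.6},
  ],
)

```text
time: 4.52
position: [0.4717, 0.3251, 0.0673]
tool_rot: [0.432, -3.108, 0.003]
ft_force: [-0.4, 0.2, -0.1]
grip_width: 0.603
grip_force: 0.0
```

```bash
python3 - <<'E'
from plan import *
from bench import vision
import cv2
for n in("top","side"): cv2.imwrite(f"pics/a{n}.png",vision.get_image(n)["color"])
a=cv2.imread("pics/atop.png")[150:250,150:250];b=cv2.imread("pics/aside.png")[230:330,180:300]
cv2.imwrite("pics/a.png",cv2.hconcat([cv2.resize(a,(360,360),interpolation=3),cv2.resize(b,(432,360),interpolation=3)]))
chain([(.4738,.3263,.07,3.419),(.4738,.3263,.026,3.419)])
E
```

```text
t 4.62 pos [0.4731 0.3268 0.07  ] yaw -2.8649 tilt [ 1.e-04  2.e-04 -1.e+00] F [ 0.2  0.7 -0.3] grip 0.601 0.0
(0.4738, 0.3263, 0.07, 3.419) -> [-0.5, -0.7, 0.0] [0.0, 0.0, -0.001]
(0.4738, 0.3263, 0.026, 3.419) -> [-0.0, -0.0, 44.0] [0.0, 0.0, 0.0]
```

View pics/a.png

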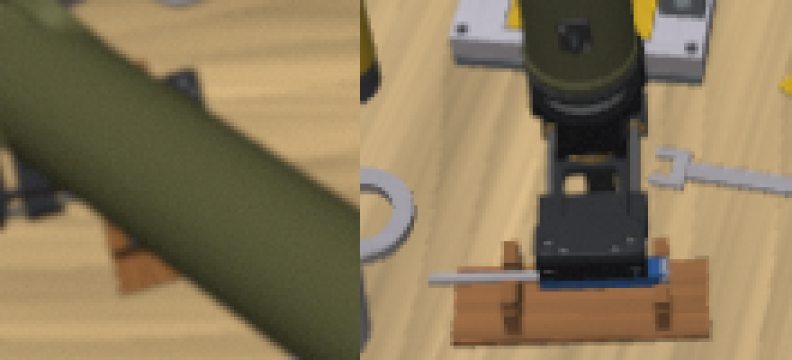

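Call:
jog_arm(
  increments=[
    {"tx": 0,"ty": 0,"tz": 15,"wx": 0,"wy": 0,"wz": 0,"gripper": 0.6},
    {"tx": 0,"ty": 0,"tz": 30,"wx": 0,"wy": 0,"wz": 0,"gripper": 0.6},
    {"tx": 0,"ty": 0,"tz": 44,"wx": 0,"wy": 0,"wz": 0,"gripper": 0.6},
    {"tx": 0,"ty": 0,"tz": 44,"wx": 0,"wy": 0,"wz": 0,"gripper": 0.5},
    {"tx": 0,"ty": 0,"tz": 44,"wx": 0,"wy": 0,"wz": 0,"gripper": 0.3},
  ],
)

```text
time: 5.03
position: [0.4719, 0.3262, 0.0242]
tool_rot: [0.434, -3.109, 0.001]
ft_force: [-0.4, -0.2, 0.4]
grip_width: 0.525
grip_force: 0.0
```

Call:
jog_arm(
  increments=[
    {"tx": 0,"ty": 0,"tz": 0,"wx": 0,"wy": 0,"wz": 0,"gripper": 0.1},
    {"tx": 0,"ty": 0,"tz": 0,"wx": 0,"wy": 0,"wz": 0,"gripper": 0.1},
    {"tx": 0,"ty": 0,"tz": 0,"wx": 0,"wy": 0,"wz": 0,"gripper": 0.0},
    {"tx": 0,"ty": 0,"tz": 0,"wx": 0,"wy": 0,"wz": 0,"gripper": 0.0},
    {"tx": 0,"ty": 0,"tz": 0,"wx": 0,"wy": 0,"wz": 0,"gripper": 0.0},
  ],
  grip_force=45,
)

```text
time: 5.45
position: [0.4731, 0.3269, 0.0259]
tool_rot: [-0.434, 3.111, 0.0]
ft_force: [0.1, 0.0, -0.3]
grip_width: 0.154
grip_force: 0.0
```

Call:
jog_arm(
  increments=[
    {"tx": 0,"ty": 0,"tz": -10,"wx": 0,"wy": 0,"wz": 0,"gripper": 0.0},
    {"tx": 0,"ty": 0,"tz": -30,"wx": 0,"wy": 0,"wz": 0,"gripper": 0.0},
    {"tx": 0,"ty": 0,"tz": -55,"wx": 0,"wy": 0,"wz": 0,"gripper": 0.0},
    {"tx": 0,"ty": 0,"tz": -80,"wx": 0,"wy": 0,"wz": 0,"gripper": 0.0},
    {"tx": 0,"ty": 0,"tz": -100,"wx": 0,"wy": 0,"wz": 0,"gripper": 0.0},
  ],
)

```text
time: 5.87
position: [0.4731, 0.3274, 0.1282]
tool_rot: [-0.435, 3.11, 0.001]
ft_force: [0.2, 0.6, 0.4]
grip_width: 0.002
grip_force: 0.0
```

```bash
python3 - <<'E'
from bench import vision
import cv2
for n in("top","side"): cv2.imwrite(f"pics/b{n}.png",vision.get_image(n)["color"])
a=cv2.imread("pics/btop.png")[130:260,130:260];b=cv2.imread("pics/bside.png")[210:340,170:310]
cv2.imwrite("pics/b.png",cv2.hconcat([cv2.resize(a,(390,390),interpolation=3),cv2.resize(b,(410,390),interpolation=3)]))
E
```

```text
(no output)
```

View pics/b.png

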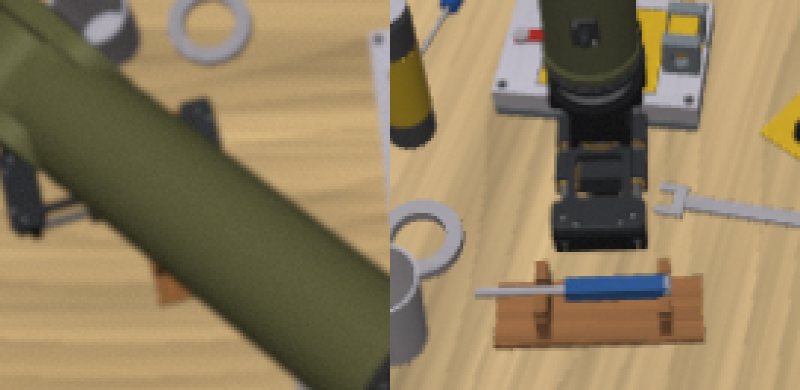

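```bash
python3 - <<'E'
from h import *
from bench import vision,ctrl
cams(vision)
for z in(.2,.22,.24): print(z,unproj("top",np.array([167.5,181.7]),z),unproj("top",np.array([138.3,193.3]),z),unproj("top",np.array([196.7,170.]),z))
s=ctrl.get_state();p=s["position"];print(p,s["grip_width"],s["grip_force"],proj("side",p),proj("top",p))
for w in((.4738,.3263,.045),): print(proj("side",w),proj("top",w))
print(CAM["side"]["E"].round(3))
E
```

```text
0.2 [0.49628717 0.34377897] [0.46351184 0.42099678] [0.52971914 0.26552828]
0.22 [0.49123628 0.33864823] [0.4589925  0.41461374] [0.52412606 0.26166659]
0.24 [0.48618539 0.33351749] [0.45447315 0.40823069] [0.51853297 0.25780491]
[0.47315178 0.32687635 0.12635172] 0.005781020422373782 0.0 [[245.48651999 288.67273603]] [[179.22336276 195.8268881 ]]
[[247.2228547  305.37343678]] [[185.27116868 201.38833603]]
[[-0.971 -0.24  -0.012  0.452]
 [-0.167  0.712 -0.682  0.118]
 [ 0.172 -0.66  -0.731  1.5  ]
 [ 0.     0.     0.     1.   ]]
```

```bash
python3 - <<'E'
from h import *
from bench import vision,ctrl
cams(vision)
s=ctrl.get_state();p=s["position"];M=R.from_rotvec(s["tool_rot"]).as_matrix(); print(M.round(3))
for zz in(-.07,-.12,-.17):
  for x in(-.0375,.0375):
    for y in(-.095,.095):
        w=p+M@[x,y,zz]; print(np.round([x,y,zz],3),w.round(3),"side zoom",((proj("side",w)[0]-[170,210])*[2.93,3]+[390,0]).round(),"top zoom",((proj("top",w)[0]-130)*3).round())
for d in vision.spot_in("side","punch")[:2]: print(d)
a=CAM["side"]["img"][240:330,185:290];cv2.imwrite("pics/c.png",cv2.resize(a,(700,600),interpolation=3))
E
```

```text
[[-0.962 -0.274 -0.001]
 [-0.274  0.962 -0.001]
 [ 0.001 -0.001 -1.   ]]
[-0.038 -0.095 -0.07 ] [0.535 0.245 0.195] side zoom [567. 104.] top zoom [224. 117.]
[-0.038  0.095 -0.07 ] [0.483 0.428 0.195] side zoom [560. 286.] top zoom [ 20. 171.]
[ 0.038 -0.095 -0.07 ] [0.462 0.225 0.195] side zoom [650. 101.] top zoom [243. 193.]
[ 0.038  0.095 -0.07 ] [0.41  0.407 0.195] side zoom [652. 283.] top zoom [ 38. 249.]
[-0.038 -0.095 -0.12 ] [0.535 0.245 0.245] side zoom [562.  66.] top zoom [214. 101.]
[-0.038  0.095 -0.12 ] [0.483 0.428 0.245] side zoom [554. 251.] top zoom [  3. 157.]
[ 0.038 -0.095 -0.12 ] [0.462 0.225 0.245] side zoom [647.  63.] top zoom [235. 181.]
[ 0.038  0.095 -0.12 ] [0.41  0.407 0.245] side zoom [649. 248.] top zoom [ 21. 238.]
[-0.038 -0.095 -0.17 ] [0.535 0.245 0.295] side zoom [557.  26.] top zoom [204.  84.]
[-0.038  0.095 -0.17 ] [0.483 0.428 0.295] side zoom [548. 213.] top zoom [-16. 143.]
[ 0.038 -0.095 -0.17 ] [0.462 0.225 0.295] side zoom [645.  23.] top zoom [225. 167.]
[ 0.038  0.095 -0.17 ] [0.411 0.407 0.295] side zoom [646. 210.] top zoom [  2. 227.]
{'bbox': [203.1, 300.0, 266.0, 311.9], 'conf': 0.61}
```

View pics/c.png

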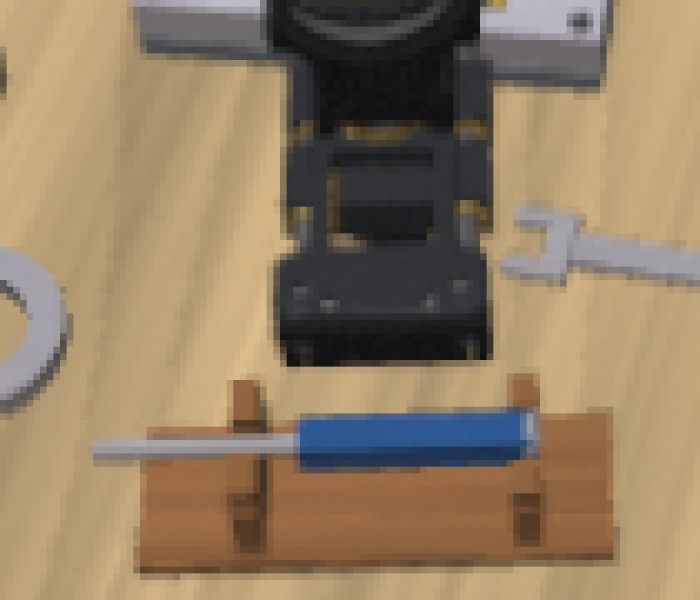

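Call:
jog_arm(
  increments=[
    {"tx": 0,"ty": 0,"tz": 20,"wx": 0,"wy": 0,"wz": 0,"gripper": 0.0},
    {"tx": 0,"ty": 0,"tz": 40,"wx": 0,"wy": 0,"wz": 0,"gripper": 0.0},
    {"tx": 0,"ty": 0,"tz": 60,"wx": 0,"wy": 0,"wz": 0,"gripper": 0.0},
    {"tx": 0,"ty": 0,"tz": 66,"wx": 0,"wy": 0,"wz": 0,"gripper": 0.0},
    {"tx": 0,"ty": 0,"tz": 68,"wx": 0,"wy": 0,"wz": 0,"gripper": 0.0},
  ],
)

```text
time: 6.63
position: [0.4713, 0.3257, 0.0553]
tool_rot: [0.434, -3.107, 0.002]
ft_force: [-0.3, -0.6, 0.1]
grip_width: 0.003
grip_force: 0.0
```

Call:
jog_arm(
  increments=[
    {"tx": 0,"ty": 0,"tz": 1,"wx": 0,"wy": 0,"wz": 0,"gripper": 0.0},
    {"tx": 0,"ty": 0,"tz": 2,"wx": 0,"wy": 0,"wz": 0,"gripper": 0.0},
    {"tx": 0,"ty": 0,"tz": 3,"wx": 0,"wy": 0,"wz": 0,"gripper": 0.0},
    {"tx": 0,"ty": 0,"tz": 4,"wx": 0,"wy": 0,"wz": 0,"gripper": 0.0},
    {"tx": 0,"ty": 0,"tz": 5,"wx": 0,"wy": 0,"wz": 0,"gripper": 0.0},
  ],
)

```text
time: 7.05
position: [0.4732, 0.327, 0.0531]
tool_rot: [-0.434, 3.11, 0.0]
ft_force: [-0.4, 0.1, 0.1]
grip_width: 0.011
grip_force: 0.0
```

Call:
jog_arm(
  increments=[
    {"tx": 0,"ty": 0,"tz": 2,"wx": 0,"wy": 0,"wz": 0,"gripper": 0.0},
    {"tx": 0,"ty": 0,"tz": 4,"wx": 0,"wy": 0,"wz": 0,"gripper": 0.0},
    {"tx": 0,"ty": 0,"tz": 6,"wx": 0,"wy": 0,"wz": 0,"gripper": 0.0},
    {"tx": 0,"ty": 0,"tz": 7,"wx": 0,"wy": 0,"wz": 0,"gripper": 0.0},
    {"tx": 0,"ty": 0,"tz": 7,"wx": 0,"wy": 0,"wz": 0,"gripper": 0.0},
  ],
)

```text
time: 7.47
position: [0.4726, 0.3266, 0.0451]
tool_rot: [0.434, -3.111, 0.0]
ft_force: [0.7, 0.1, 0.7]
grip_width: 0.003
grip_force: 0.0
```

```bash
python3 - <<'E'
from plan import *
from bench import vision
import cv2
chain([])
im={n:vision.get_image(n)["color"] for n in("side","top")}
cv2.imwrite("pics/d.png",cv2.hconcat([cv2.resize(im["side"][225:345,180:290],(460,500),interpolation=3),cv2.resize(im["top"][150:250,140:207],(335,500),interpolation=3)]))
E
```

```text
t 7.47 pos [0.4726 0.3266 0.0451] yaw -2.8644 tilt [-6.e-04 -4.e-04 -1.e+00] F [0.7 0.1 0.7] grip 0.003 0.0
```

View pics/d.png

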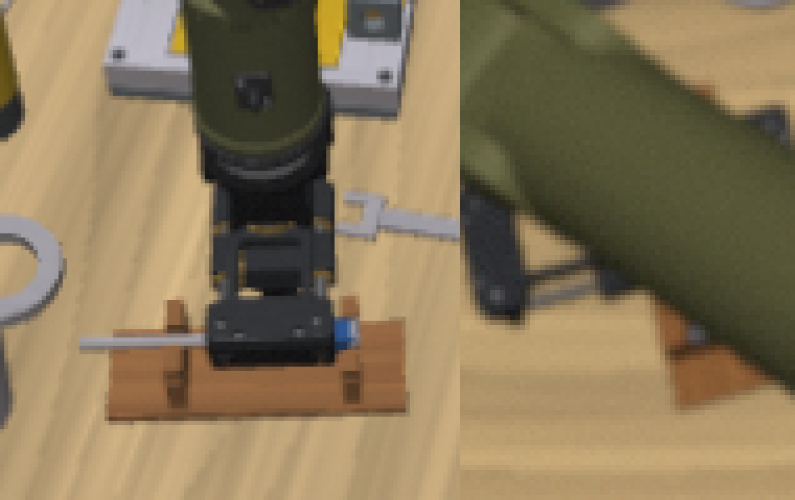

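Call:
jog_arm(
  increments=[
    {"tx": 0,"ty": 0,"tz": 2,"wx": 0,"wy": 0,"wz": 0,"gripper": 0.0},
    {"tx": 0,"ty": 0,"tz": 4,"wx": 0,"wy": 0,"wz": 0,"gripper": 0.0},
    {"tx": 0,"ty": 0,"tz": 6,"wx": 0,"wy": 0,"wz": 0,"gripper": 0.0},
    {"tx": 0,"ty": 0,"tz": 8,"wx": 0,"wy": 0,"wz": 0,"gripper": 0.0},
    {"tx": 0,"ty": 0,"tz": 8,"wx": 0,"wy": 0,"wz": 0,"gripper": 0.0},
  ],
)

```text
time: 7.98
position: [0.4725, 0.3265, 0.0369]
tool_rot: [0.434, -3.111, 0.001]
ft_force: [1.1, -0.1, -0.5]
grip_width: 0.006
grip_force: 0.0
```

Call:
jog_arm(
  increments=[
    {"tx": 0,"ty": 0,"tz": -30,"wx": 0,"wy": 0,"wz": 0.0,"gripper": 0.3},
    {"tx": 0,"ty": 0,"tz": -60,"wx": 0,"wy": 0,"wz": 0.1,"gripper": 0.3},
    {"tx": 0,"ty": 0,"tz": -84,"wx": 0,"wy": 0,"wz": 0.22,"gripper": 0.3},
    {"tx": 0,"ty": 0,"tz": -84,"wx": 0,"wy": 0,"wz": 0.34,"gripper": 0.3},
    {"tx": 0,"ty": 0,"tz": -84,"wx": 0,"wy": 0,"wz": 0.46,"gripper": 0.3},
  ],
)

```text
time: 8.4
position: [0.4739, 0.3277, 0.1236]
tool_rot: [0.296, 3.124, 0.003]
ft_force: [-0.9, 0.3, -1.0]
grip_width: 0.264
grip_force: 0.0
```

Call:
jog_arm(
  increments=[
    {"tx": 0,"ty": 0,"tz": 0,"wx": 0,"wy": 0,"wz": 0.12,"gripper": 0.3},
    {"tx": 0,"ty": 0,"tz": 0,"wx": 0,"wy": 0,"wz": 0.24,"gripper": 0.3},
    {"tx": 0,"ty": 0,"tz": 0,"wx": 0,"wy": 0,"wz": 0.36,"gripper": 0.3},
    {"tx": 0,"ty": 0,"tz": 0,"wx": 0,"wy": 0,"wz": 0.48,"gripper": 0.3},
    {"tx": 0,"ty": 0,"tz": 0,"wx": 0,"wy": 0,"wz": 0.6,"gripper": 0.3},
  ],
)

```text
time: 8.82
position: [0.4727, 0.3268, 0.1215]
tool_rot: [1.207, 2.901, -0.0]
ft_force: [0.2, 0.3, 0.2]
grip_width: 0.3
grip_force: 0.0
```

```bash
python3 - <<'E'
from plan import *
from h import *
from bench import vision
chain([]); cams(vision)
from bench import ctrl
s=ctrl.get_state(); print("TCP side",proj("side",s["position"]),"top",proj("top",s["position"]))
im={n:CAM[n]["img"] for n in CAM}
cv2.imwrite("pics/e.png",cv2.hconcat([cv2.resize(im["side"][225:345,180:290],(460,500),interpolation=3),cv2.resize(im["top"][150:250,140:207],(335,500),interpolation=3)]))
E
```

```text
t 8.82 pos [0.4727 0.3268 0.1215] yaw 2.353 tilt [ 0.e+00 -1.e-04 -1.e+00] F [0.2 0.3 0.2] grip 0.3 0.0
TCP side [[245.74658503 289.7288938 ]] top [[179.59276096 196.3140773 ]]
```

View pics/e.png

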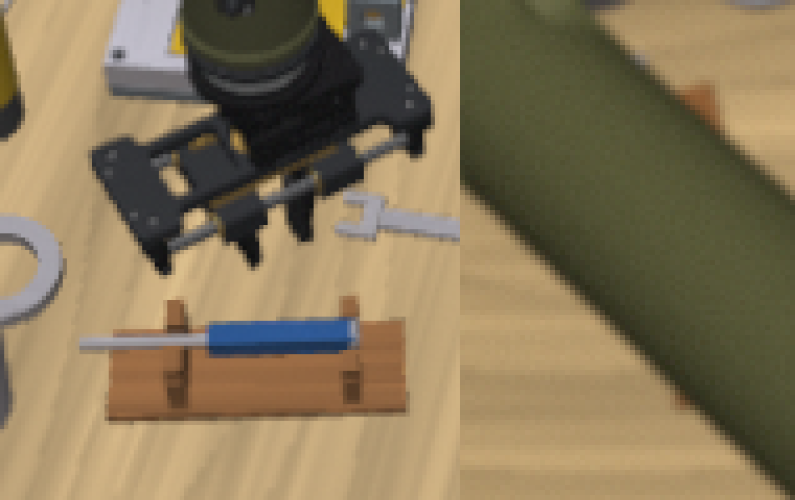

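```bash
python3 - <<'E'
from h import *
from bench import vision,ctrl
cams(vision)
s=ctrl.get_state();p=s["position"];M=R.from_rotvec(s["tool_rot"]).as_matrix()
z=lambda w:((proj("side",w)[0]-[180,225])*[4.18,4.167]).round()
C=CAM["side"]["E"]; cam=-C[:3,:3].T@C[:3,3]; print("cam",cam)
for off in(0,.06,.12):
    q=p+(cam-p)/np.linalg.norm(cam-p)*off
    print(off,q.round(3),"tips",[z(q+M@[0,y,0]) for y in(-.013,.013)],"rodends",[z(q+M@[0,y,-.09]) for y in(-.095,.095)])
    for h in (-.07,-.11,-.15): print("  corners",h,[z(q+M@[x,y,h]).tolist() for x,y in((-.0375,-.095),(.0375,-.095),(-.0375,.095),(.0375,.095))])
# finger tips px unprojected
g=CAM["side"]["img"][265:300,225:265].max(2)
for r in g[::1]: print("".join("#" if v<45 else "+" if v<80 else "." for v in r))
E
```

```text
cam [0.20005577 1.01534696 1.18244593]
0 [0.473 0.327 0.122] tips [array([293., 261.]), array([257., 279.])] rodends [array([402., 118.]), array([122., 252.])]
  corners -0.07 [[371.0, 99.0], [434.0, 179.0], [99.0, 228.0], [155.0, 317.0]]
  corners -0.11 [[369.0, 58.0], [434.0, 139.0], [90.0, 188.0], [148.0, 278.0]]
  corners -0.15 [[368.0, 14.0], [434.0, 96.0], [81.0, 146.0], [139.0, 237.0]]
0.06 [0.46  0.359 0.171] tips [array([294., 260.]), array([256., 279.])] rodends [array([408., 111.]), array([114., 251.])]
  corners -0.07 [[376.0, 90.0], [442.0, 175.0], [90.0, 226.0], [149.0, 320.0]]
  corners -0.11 [[374.0, 47.0], [442.0, 132.0], [81.0, 183.0], [141.0, 279.0]]
  corners -0.15 [[372.0, 1.0], [442.0, 87.0], [71.0, 139.0], [132.0, 235.0]]
0.12 [0.447 0.391 0.22 ] tips [array([295., 260.]), array([255., 280.])] rodends [array([415., 102.]), array([106., 250.])]
  corners -0.07 [[381.0, 81.0], [451.0, 170.0], [80.0, 223.0], [142.0, 323.0]]
  corners -0.11 [[379.0, 35.0], [451.0, 124.0], [70.0, 179.0], [133.0, 279.0]]
  corners -0.15 [[377.0, -13.0], [451.0, 76.0], [59.0, 132.0], 
[... 750 characters left out ...]
...
+..........+#####.......................
............+####.......................
.............+###.......................
..............###.......................
..............+##.......................
...............+........................
........................................
........................................
........................................
........................................
........................................
........................................
........................................
........................................
........................................
........................................
........................................
```

Call:
jog_arm(
  increments=[
    {"tx": 0,"ty": 0,"tz": 0,"wx": 0,"wy": 0,"wz": -0.12,"gripper": 0.5},
    {"tx": 0,"ty": 0,"tz": 0,"wx": 0,"wy": 0,"wz": -0.24,"gripper": 0.5},
    {"tx": 0,"ty": 0,"tz": 0,"wx": 0,"wy": 0,"wz": -0.36,"gripper": 0.5},
    {"tx": 0,"ty": 0,"tz": 0,"wx": 0,"wy": 0,"wz": -0.48,"gripper": 0.5},
    {"tx": 0,"ty": 0,"tz": 0,"wx": 0,"wy": 0,"wz": -0.6,"gripper": 0.5},
  ],
)

```text
time: 9.43
position: [0.4728, 0.3267, 0.1214]
tool_rot: [-0.273, -3.13, 0.0]
ft_force: [-0.9, 0.7, -0.5]
grip_width: 0.487
grip_force: 0.0
```

Call:
jog_arm(
  increments=[
    {"tx": 0,"ty": 0,"tz": 0,"wx": 0,"wy": 0,"wz": -0.12,"gripper": 0.5},
    {"tx": 0,"ty": 0,"tz": 20,"wx": 0,"wy": 0,"wz": -0.24,"gripper": 0.5},
    {"tx": 0,"ty": 0,"tz": 40,"wx": 0,"wy": 0,"wz": -0.36,"gripper": 0.5},
    {"tx": 0,"ty": 0,"tz": 60,"wx": 0,"wy": 0,"wz": -0.46,"gripper": 0.5},
    {"tx": 0,"ty": 0,"tz": 80,"wx": 0,"wy": 0,"wz": -0.46,"gripper": 0.5},
  ],
)

```text
time: 9.85
position: [0.473, 0.3267, 0.0407]
tool_rot: [-0.445, 3.11, 0.001]
ft_force: [0.9, 0.2, -0.1]
grip_width: 0.499
grip_force: 0.0
```

Call:
jog_arm(
  increments=[
    {"tx": 0,"ty": 0,"tz": 5,"wx": 0,"wy": 0,"wz": 0,"gripper": 0.5},
    {"tx": 0,"ty": 0,"tz": 10,"wx": 0,"wy": 0,"wz": 0,"gripper": 0.5},
    {"tx": 0,"ty": 0,"tz": 16,"wx": 0,"wy": 0,"wz": 0,"gripper": 0.5},
    {"tx": 0,"ty": 0,"tz": 20,"wx": 0,"wy": 0,"wz": 0,"gripper": 0.5},
    {"tx": 0,"ty": 0,"tz": 20,"wx": 0,"wy": 0,"wz": 0,"gripper": 0.5},
  ],
)

```text
time: 10.27
position: [0.4729, 0.3268, 0.0215]
tool_rot: [-0.435, 3.111, -0.0]
ft_force: [-1.2, -0.2, 0.1]
grip_width: 0.504
grip_force: 0.0
```

```bash
python3 - <<'E'
from plan import *
chain([])
E
```

```text
t 10.27 pos [0.4729 0.3268 0.0215] yaw -2.864 tilt [ 2.e-04 -2.e-04 -1.e+00] F [-1.2 -0.2  0.1] grip 0.504 0.0
```

Call:
jog_arm(
  increments=[
    {"tx": 0,"ty": 0,"tz": 0,"wx": 0,"wy": 0,"wz": 0,"gripper": 0.1},
    {"tx": 0,"ty": 0,"tz": 0,"wx": 0,"wy": 0,"wz": 0,"gripper": 0.1},
    {"tx": 0,"ty": 0,"tz": 0,"wx": 0,"wy": 0,"wz": 0,"gripper": 0.1},
    {"tx": 0,"ty": 0,"tz": 0,"wx": 0,"wy": 0,"wz": 0,"gripper": 0.1},
    {"tx": 0,"ty": 0,"tz": 0,"wx": 0,"wy": 0,"wz": 0,"gripper": 0.1},
  ],
)

```text
time: 10.68
position: [0.473, 0.3268, 0.0218]
tool_rot: [-0.434, 3.111, -0.0]
ft_force: [-0.1, -0.5, 0.3]
grip_width: 0.206
grip_force: 0.0
```

Call:
jog_arm(
  increments=[
    {"tx": 0,"ty": 0,"tz": 0,"wx": 0,"wy": 0,"wz": 0,"gripper": 0.1},
    {"tx": 0,"ty": 0,"tz": 0,"wx": 0,"wy": 0,"wz": 0,"gripper": 0.1},
    {"tx": 0,"ty": 0,"tz": 0,"wx": 0,"wy": 0,"wz": 0,"gripper": 0.1},
    {"tx": 0,"ty": 0,"tz": 0,"wx": 0,"wy": 0,"wz": 0,"gripper": 0.1},
    {"tx": 0,"ty": 0,"tz": 0,"wx": 0,"wy": 0,"wz": 0,"gripper": 0.1},
  ],
)

```text
time: 11.1
position: [0.4728, 0.3268, 0.0215]
tool_rot: [0.434, -3.111, 0.0]
ft_force: [0.1, -0.4, -0.4]
grip_width: 0.102
grip_force: 0.1
```

Call:
jog_arm(
  increments=[
    {"tx": 0,"ty": 0,"tz": 2,"wx": 0,"wy": 0,"wz": 0,"gripper": 0.0},
    {"tx": 0,"ty": 0,"tz": 4,"wx": 0,"wy": 0,"wz": 0,"gripper": 0.0},
    {"tx": 0,"ty": 0,"tz": 6,"wx": 0,"wy": 0,"wz": 0,"gripper": 0.0},
    {"tx": 0,"ty": 0,"tz": 7,"wx": 0,"wy": 0,"wz": 0,"gripper": 0.0},
    {"tx": 0,"ty": 0,"tz": 7,"wx": 0,"wy": 0,"wz": 0,"gripper": 0.0},
  ],
)

```text
time: 11.52
position: [0.4742, 0.3276, 0.021]
tool_rot: [-0.433, 3.108, -0.005]
ft_force: [-11.1, -10.2, 43.1]
grip_width: 0.008
grip_force: 21.3
```

```bash
python3 - <<'E'
from plan import *
from h import *
from bench import vision
chain([]); cams(vision)
fb=lambda im:(im[...,0].astype(int)-im[...,2]>20)
for n,r in(("side",(190,285,285,325)),("top",(165,165,205,235))):
    k=fb(CAM[n]["img"][r[1]:r[3],r[0]:r[2]]); ys,xs=np.nonzero(k); print(n,len(xs),xs.min()+r[0],xs.max()+r[0],ys.min()+r[1],ys.max()+r[1])
    a=cv2.imread(f"pics/{n}0.png")[r[1]:r[3],r[0]:r[2]]; k=fb(a); ys,xs=np.nonzero(k); print(" start",len(xs),xs.min()+r[0],xs.max()+r[0],ys.min()+r[1],ys.max()+r[1])
im=CAM["side"]["img"][285:322,200:280]; g=im.max(2)
fbm=fb(im)
for a,b in zip(g,fbm): print("".join("B" if q else "#" if v<45 else "+" if v<80 else "." for v,q in zip(a,b)))
E
```

```text
t 11.52 pos [0.4742 0.3276 0.021 ] yaw -2.8645 tilt [ 0.0038 -0.0027 -1.    ] F [-11.1 -10.2  43.1] grip 0.008 21.3
side 40 230 264 301 309
 start 265 229 264 301 309Traceback (most recent call last):
  File "<stdin>", line 7, in <module>
    return umr_minimum(a, axis, None, out, keepdims, initial, where)
ValueError: zero-size array to reduction operation minimum which has no identity
```

Call:
jog_arm(
  increments=[
    {"tx": 0,"ty": 0,"tz": -10,"wx": 0,"wy": 0,"wz": 0,"gripper": 0.7},
    {"tx": 0,"ty": 0,"tz": -20,"wx": 0,"wy": 0,"wz": 0,"gripper": 0.7},
    {"tx": 0,"ty": 0,"tz": -20,"wx": 0,"wy": 0,"wz": 0,"gripper": 0.7},
    {"tx": 0,"ty": 0,"tz": -20,"wx": 0,"wy": 0,"wz": 0,"gripper": 0.7},
    {"tx": 0,"ty": 0,"tz": -20,"wx": 0,"wy": 0,"wz": 0,"gripper": 0.7},
  ],
)

```text
time: 12.03
position: [0.4725, 0.3263, 0.0337]
tool_rot: [0.434, -3.11, 0.001]
ft_force: [-0.5, 0.2, -0.1]
grip_width: 0.3
grip_force: 0.0
```

Call:
jog_arm(
  increments=[
    {"tx": 0,"ty": 0,"tz": 0,"wx": 0,"wy": 0,"wz": 0,"gripper": 0.7},
    {"tx": 0,"ty": 0,"tz": 0,"wx": 0,"wy": 0,"wz": 0,"gripper": 0.7},
    {"tx": 0,"ty": 0,"tz": 0,"wx": 0,"wy": 0,"wz": 0,"gripper": 0.7},
    {"tx": 0,"ty": 0,"tz": 10,"wx": 0,"wy": 0,"wz": 0,"gripper": 0.7},
    {"tx": 0,"ty": 0,"tz": 20,"wx": 0,"wy": 0,"wz": 0,"gripper": 0.7},
  ],
)

```text
time: 12.45
position: [0.4731, 0.3269, 0.0139]
tool_rot: [-0.434, 3.111, 0.0]
ft_force: [-0.3, 0.6, 0.3]
grip_width: 0.657
grip_force: 0.0
```

```bash
python3 - <<'E'
from plan import *
chain([(.4735,.3265,-.005,3.419)])
E
```

```text
t 12.45 pos [0.4731 0.3269 0.0139] yaw -2.8646 tilt [ 7.e-04  3.e-04 -1.e+00] F [-0.3  0.6  0.3] grip 0.657 0.0
(0.4735, 0.3265, -0.005, 3.419) -> [-0.2, -0.5, 18.9] [0.0, 0.001, -0.0]
```

Call:
jog_arm(
  increments=[
    {"tx": 0,"ty": 0,"tz": 4,"wx": 0,"wy": 0,"wz": 0,"gripper": 0.7},
    {"tx": 0,"ty": 0,"tz": 8,"wx": 0,"wy": 0,"wz": 0,"gripper": 0.7},
    {"tx": 0,"ty": 0,"tz": 12,"wx": 0,"wy": 0,"wz": 0,"gripper": 0.7},
    {"tx": 0,"ty": 0,"tz": 16,"wx": 0,"wy": 0,"wz": 0,"gripper": 0.7},
    {"tx": 0,"ty": 0,"tz": 19,"wx": 0,"wy": 0,"wz": 0,"gripper": 0.7},
  ],
)

```text
time: 12.87
position: [0.4727, 0.3268, -0.005]
tool_rot: [0.434, -3.111, 0.0]
ft_force: [-0.0, 0.3, 0.4]
grip_width: 0.702
grip_force: 0.0
```

Call:
jog_arm(
  increments=[
    {"tx": 0,"ty": 0,"tz": 0,"wx": 0,"wy": 0,"wz": 0,"gripper": 0.1},
    {"tx": 0,"ty": 0,"tz": 0,"wx": 0,"wy": 0,"wz": 0,"gripper": 0.1},
    {"tx": 0,"ty": 0,"tz": 0,"wx": 0,"wy": 0,"wz": 0,"gripper": 0.1},
    {"tx": 0,"ty": 0,"tz": 0,"wx": 0,"wy": 0,"wz": 0,"gripper": 0.1},
    {"tx": 0,"ty": 0,"tz": 0,"wx": 0,"wy": 0,"wz": 0,"gripper": 0.1},
  ],
  grip_force=20,
)

```text
time: 13.28
position: [0.473, 0.3269, -0.0042]
tool_rot: [-0.434, 3.111, 0.0]
ft_force: [0.3, -0.0, 0.3]
grip_width: 0.407
grip_force: 0.0
```

Call:
jog_arm(
  increments=[
    {"tx": 0,"ty": 0,"tz": 0,"wx": 0,"wy": 0,"wz": 0,"gripper": 0.1},
    {"tx": 0,"ty": 0,"tz": 0,"wx": 0,"wy": 0,"wz": 0,"gripper": 0.1},
    {"tx": 0,"ty": 0,"tz": 0,"wx": 0,"wy": 0,"wz": 0,"gripper": 0.1},
    {"tx": 0,"ty": 0,"tz": 0,"wx": 0,"wy": 0,"wz": 0,"gripper": 0.1},
    {"tx": 0,"ty": 0,"tz": 0,"wx": 0,"wy": 0,"wz": 0,"gripper": 0.1},
  ],
  grip_force=20,
)

```text
time: 13.7
position: [0.4729, 0.3266, -0.0044]
tool_rot: [0.434, -3.112, 0.001]
ft_force: [-0.2, -0.9, 1.3]
grip_width: 0.204
grip_force: 20.0
```

```bash
python3 - <<'E'
from plan import *
chain([(.473,.3267,.0856,3.419),(.47,.29,.0856,2.85),(.465,.25,.0856,2.27),(.4605,.2141,.0856,1.697),(.4605,.2141,.0126,1.697)])
E
```

```text
t 13.7 pos [ 0.4729  0.3266 -0.0044] yaw -2.8647 tilt [ 0.e+00 -4.e-04 -1.e+00] F [-0.2 -0.9  1.3] grip 0.204 20.0
(0.473, 0.3267, 0.0856, 3.419) -> [-0.1, 0.1, -90.0] [-0.0, -0.0, -0.0]
(0.47, 0.29, 0.0856, 2.85) -> [12.9, -34.5, -0.0] [0.0, -0.0, 0.569]
(0.465, 0.25, 0.0856, 2.27) -> [-6.7, -39.7, -0.0] [-0.0, -0.0, 0.58]
(0.4605, 0.2141, 0.0856, 1.697) -> [-24.6, -26.5, -0.0] [0.0, -0.0, 0.573]
(0.4605, 0.2141, 0.0126, 1.697) -> [0.0, -0.0, 73.0] [0.0, 0.0, 0.0]
```

Call:
jog_arm(
  increments=[
    {"tx": 0,"ty": 0,"tz": 0,"wx": 0,"wy": 0,"wz": 0,"gripper": 0.1},
    {"tx": 0,"ty": 0,"tz": -20,"wx": 0,"wy": 0,"wz": 0,"gripper": 0.1},
    {"tx": 0,"ty": 0,"tz": -45,"wx": 0,"wy": 0,"wz": 0,"gripper": 0.1},
    {"tx": 0,"ty": 0,"tz": -70,"wx": 0,"wy": 0,"wz": 0,"gripper": 0.1},
    {"tx": 0,"ty": 0,"tz": -90,"wx": 0,"wy": 0,"wz": 0,"gripper": 0.1},
  ],
  grip_force=50,
)

```text
time: 14.12
position: [0.4724, 0.327, 0.0865]
tool_rot: [0.435, -3.111, -0.0]
ft_force: [-0.1, 0.2, -1.7]
grip_width: 0.203
grip_force: 50.0
```

Call:
jog_arm(
  increments=[
    {"tx": 2.6,"ty": -7,"tz": 0,"wx": 0,"wy": 0,"wz": 0.114,"gripper": 0.1},
    {"tx": 5.2,"ty": -14,"tz": 0,"wx": 0,"wy": 0,"wz": 0.228,"gripper": 0.1},
    {"tx": 7.8,"ty": -21,"tz": 0,"wx": 0,"wy": 0,"wz": 0.342,"gripper": 0.1},
    {"tx": 10.4,"ty": -28,"tz": 0,"wx": 0,"wy": 0,"wz": 0.456,"gripper": 0.1},
    {"tx": 12.9,"ty": -34.5,"tz": 0,"wx": 0,"wy": 0,"wz": 0.57,"gripper": 0.1},
  ],
)

```text
time: 14.53
position: [0.4693, 0.2893, 0.0849]
tool_rot: [-0.466, -3.106, 0.001]
ft_force: [0.5, -0.8, -2.4]
grip_width: 0.204
grip_force: 50.0
```

Call:
jog_arm(
  increments=[
    {"tx": -1.3,"ty": -8,"tz": 0,"wx": 0,"wy": 0,"wz": 0.116,"gripper": 0.1},
    {"tx": -2.6,"ty": -16,"tz": 0,"wx": 0,"wy": 0,"wz": 0.232,"gripper": 0.1},
    {"tx": -4,"ty": -24,"tz": 0,"wx": 0,"wy": 0,"wz": 0.348,"gripper": 0.1},
    {"tx": -5.4,"ty": -32,"tz": 0,"wx": 0,"wy": 0,"wz": 0.464,"gripper": 0.1},
    {"tx": -6.7,"ty": -39.7,"tz": 0,"wx": 0,"wy": 0,"wz": 0.58,"gripper": 0.1},
  ],
)

```text
time: 14.95
position: [0.4641, 0.2495, 0.0849]
tool_rot: [-1.335, -2.843, 0.001]
ft_force: [-0.5, 0.1, -3.1]
grip_width: 0.196
grip_force: 50.0
```

Call:
jog_arm(
  increments=[
    {"tx": -5,"ty": -5,"tz": 0,"wx": 0,"wy": 0,"wz": 0.114,"gripper": 0.1},
    {"tx": -10,"ty": -10,"tz": 0,"wx": 0,"wy": 0,"wz": 0.228,"gripper": 0.1},
    {"tx": -15,"ty": -16,"tz": 0,"wx": 0,"wy": 0,"wz": 0.342,"gripper": 0.1},
    {"tx": -20,"ty": -21,"tz": 0,"wx": 0,"wy": 0,"wz": 0.456,"gripper": 0.1},
    {"tx": -24.6,"ty": -26.5,"tz": 0,"wx": 0,"wy": 0,"wz": 0.572,"gripper": 0.1},
  ],
)

```text
time: 15.37
position: [0.4597, 0.2138, 0.0849]
tool_rot: [-2.083, -2.351, 0.001]
ft_force: [0.1, -0.8, -2.7]
grip_width: 0.203
grip_force: 50.0
```

Call:
jog_arm(
  increments=[
    {"tx": 0,"ty": 0,"tz": 20,"wx": 0,"wy": 0,"wz": 0,"gripper": 0.1},
    {"tx": 0,"ty": 0,"tz": 40,"wx": 0,"wy": 0,"wz": 0,"gripper": 0.1},
    {"tx": 0,"ty": 0,"tz": 60,"wx": 0,"wy": 0,"wz": 0,"gripper": 0.1},
    {"tx": 0,"ty": 0,"tz": 73,"wx": 0,"wy": 0,"wz": 0,"gripper": 0.1},
    {"tx": 0,"ty": 0,"tz": 73,"wx": 0,"wy": 0,"wz": 0,"gripper": 0.1},
  ],
)

```text
time: 15.78
position: [0.4574, 0.2131, 0.0094]
tool_rot: [-2.074, -2.355, 0.008]
ft_force: [0.1, -0.3, -3.0]
grip_width: 0.201
grip_force: 50.0
```

```bash
python3 - <<'E'
from plan import *
from h import *
from bench import vision
cams(vision); cams(vision); chain([])
H=np.array([.5743,.036,.1263])
a=place(np.array([[-.0905,.191,.062],[-.0905,.141,.062],[-.0905,.056,.062],[-.0905,.031,.062]]),H)
for n in CAM: print(n,proj(n,a).round(1).tolist())
im={n:CAM[n]["img"] for n in CAM}
cv2.imwrite("pics/fs.png",im["side"]);cv2.imwrite("pics/ft.png",im["top"])
cv2.imwrite("pics/f.png",cv2.resize(im["side"][205:295,215:335],(800,600),interpolation=3))
E
```

```text
t 15.98 pos [0.4612 0.2149 0.0136] yaw 1.6971 tilt [ 1.7e-03  7.0e-04 -1.0e+00] F [ 0.1  0.  -3.1] grip 0.202 50.0
top [[221.3, 204.7], [237.8, 202.7], [265.8, 199.3], [274.0, 198.3]]
side [[262.3, 270.8], [264.6, 257.2], [268.4, 235.4], [269.5, 229.3]]
```

View pics/f.png

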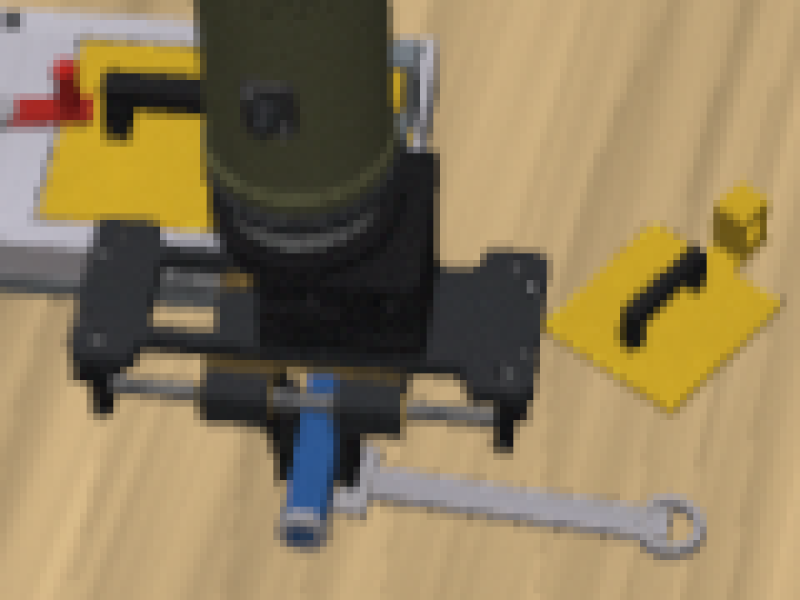

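Call:
jog_arm(
  increments=[
    {"tx": -7,"ty": 0,"tz": 0,"wx": 0,"wy": 0,"wz": 0,"gripper": 0.1},
    {"tx": -14,"ty": 0,"tz": 0,"wx": 0,"wy": 0,"wz": 0,"gripper": 0.1},
    {"tx": -21,"ty": 0,"tz": 0,"wx": 0,"wy": 0,"wz": 0,"gripper": 0.1},
    {"tx": -28,"ty": 0,"tz": 0,"wx": 0,"wy": 0,"wz": 0,"gripper": 0.1},
    {"tx": -28,"ty": 0,"tz": 0,"wx": 0,"wy": 0,"wz": 0,"gripper": 0.1},
  ],
)

```text
time: 16.4
position: [0.4644, 0.1844, 0.0126]
tool_rot: [2.08, 2.353, -0.0]
ft_force: [0.7, -0.9, -2.8]
grip_width: 0.2
grip_force: 50.0
```

Call:
jog_arm(
  increments=[
    {"tx": -1,"ty": 0,"tz": 0,"wx": 0,"wy": 0,"wz": 0,"gripper": 0.1},
    {"tx": -2,"ty": 0,"tz": 0,"wx": 0,"wy": 0,"wz": 0,"gripper": 0.1},
    {"tx": -3,"ty": 0,"tz": 0,"wx": 0,"wy": 0,"wz": 0,"gripper": 0.1},
    {"tx": -4,"ty": 0,"tz": 0,"wx": 0,"wy": 0,"wz": 0,"gripper": 0.1},
    {"tx": -5,"ty": 0,"tz": 0,"wx": 0,"wy": 0,"wz": 0,"gripper": 0.1},
  ],
)

```text
time: 16.82
position: [0.4642, 0.1838, 0.0128]
tool_rot: [-2.075, -2.357, -0.004]
ft_force: [-1.9, 6.8, -1.5]
grip_width: 0.199
grip_force: 50.0
```

Call:
jog_arm(
  increments=[
    {"tx": -1,"ty": 0,"tz": 0,"wx": 0,"wy": 0,"wz": 0,"gripper": 0.1},
    {"tx": -2,"ty": 0,"tz": 0,"wx": 0,"wy": 0,"wz": 0,"gripper": 0.1},
    {"tx": -3,"ty": 0,"tz": 0,"wx": 0,"wy": 0,"wz": 0,"gripper": 0.1},
    {"tx": -4,"ty": 0,"tz": 0,"wx": 0,"wy": 0,"wz": 0,"gripper": 0.1},
    {"tx": -5,"ty": 0,"tz": 0,"wx": 0,"wy": 0,"wz": 0,"gripper": 0.1},
  ],
)

```text
time: 17.23
position: [0.4646, 0.1806, 0.0129]
tool_rot: [-2.072, -2.357, -0.006]
ft_force: [-1.6, 7.9, -1.1]
grip_width: 0.204
grip_force: 50.0
```

Call:
jog_arm(
  increments=[
    {"tx": -6,"ty": 0,"tz": 0,"wx": 0,"wy": 0,"wz": 0,"gripper": 0.1},
    {"tx": -12,"ty": 0,"tz": 0,"wx": 0,"wy": 0,"wz": 0,"gripper": 0.1},
    {"tx": -18,"ty": 0,"tz": 0,"wx": 0,"wy": 0,"wz": 0,"gripper": 0.1},
    {"tx": -23,"ty": 0,"tz": 0,"wx": 0,"wy": 0,"wz": 0,"gripper": 0.1},
    {"tx": -28,"ty": 0,"tz": 0,"wx": 0,"wy": 0,"wz": 0,"gripper": 0.1},
  ],
)

```text
time: 17.65
position: [0.4681, 0.1531, 0.0129]
tool_rot: [-2.072, -2.357, -0.006]
ft_force: [-2.2, 9.4, -2.1]
grip_width: 0.205
grip_force: 50.0
```

Call:
jog_arm(
  increments=[
    {"tx": -3,"ty": 0,"tz": 0,"wx": 0,"wy": 0,"wz": 0,"gripper": 0.1},
    {"tx": -6,"ty": 0,"tz": 0,"wx": 0,"wy": 0,"wz": 0,"gripper": 0.1},
    {"tx": -9,"ty": 0,"tz": 0,"wx": 0,"wy": 0,"wz": 0,"gripper": 0.1},
    {"tx": -12,"ty": 0,"tz": 0,"wx": 0,"wy": 0,"wz": 0,"gripper": 0.1},
    {"tx": -15,"ty": 0,"tz": 0,"wx": 0,"wy": 0,"wz": 0,"gripper": 0.1},
  ],
)

```text
time: 18.07
position: [0.47, 0.138, 0.0128]
tool_rot: [-2.072, -2.357, -0.006]
ft_force: [-1.6, 8.0, -1.7]
grip_width: 0.198
grip_force: 50.0
```

Call:
jog_arm(
  increments=[
    {"tx": -1,"ty": 0,"tz": 0,"wx": 0,"wy": 0,"wz": 0,"gripper": 0.1},
    {"tx": -2,"ty": 0,"tz": 0,"wx": 0,"wy": 0,"wz": 0,"gripper": 0.1},
    {"tx": -3,"ty": 0,"tz": 0,"wx": 0,"wy": 0,"wz": 0,"gripper": 0.1},
    {"tx": -4,"ty": 0,"tz": 0,"wx": 0,"wy": 0,"wz": 0,"gripper": 0.1},
    {"tx": -5,"ty": 0,"tz": 0,"wx": 0,"wy": 0,"wz": 0,"gripper": 0.1},
  ],
)

```text
time: 18.48
position: [0.4707, 0.1328, 0.0128]
tool_rot: [-2.072, -2.357, -0.005]
ft_force: [-1.9, 8.1, -2.0]
grip_width: 0.199
grip_force: 50.0
```

Call:
jog_arm(
  increments=[
    {"tx": 20,"ty": 0,"tz": 0,"wx": 0,"wy": 0,"wz": 0,"gripper": 0.1},
    {"tx": 40,"ty": 0,"tz": 0,"wx": 0,"wy": 0,"wz": 0,"gripper": 0.1},
    {"tx": 60,"ty": 0,"tz": 0,"wx": 0,"wy": 0,"wz": 0,"gripper": 0.1},
    {"tx": 80,"ty": 0,"tz": 0,"wx": 0,"wy": 0,"wz": 0,"gripper": 0.1},
    {"tx": 90,"ty": 0,"tz": 0,"wx": 0,"wy": 0,"wz": 0,"gripper": 0.1},
  ],
)

```text
time: 18.9
position: [0.4592, 0.2208, 0.0127]
tool_rot: [-2.073, -2.359, -0.001]
ft_force: [0.0, 0.2, -2.2]
grip_width: 0.198
grip_force: 50.0
```

```bash
python3 - <<'E'
from plan import *
from bench import vision
import cv2
chain([(.4605,.2141,.0876,1.697),(.465,.25,.0876,2.27),(.47,.29,.0876,2.85),(.473,.3267,.0876,3.419),(.473,.3267,-.0034,3.419)])
E
```

```text
t 18.9 pos [0.4592 0.2208 0.0127] yaw 1.6996 tilt [ 1.e-04  1.e-03 -1.e+00] F [ 0.   0.2 -2.2] grip 0.198 50.0
(0.4605, 0.2141, 0.0876, 1.697) -> [-6.7, 0.4, -74.9] [0.0, -0.001, 0.003]
(0.465, 0.25, 0.0876, 2.27) -> [35.0, 9.0, 0.0] [0.0, 0.0, -0.573]
(0.47, 0.29, 0.0876, 2.85) -> [27.4, 29.6, 0.0] [0.0, 0.0, -0.58]
(0.473, 0.3267, 0.0876, 3.419) -> [7.7, 36.0, 0.0] [0.0, 0.0, -0.569]
(0.473, 0.3267, -0.0034, 3.419) -> [-0.0, -0.0, 91.0] [0.0, 0.0, 0.0]
```

```bash
python3 - <<'E'
from plan import *
chain([(.46,.2181,.0877,1.6975),(.465,.25,.0877,2.27),(.47,.29,.0877,2.85),(.4732,.3267,.0877,3.419)],start=(.46,.2181,.0127,1.6975))
E
```

```text
(0.46, 0.2181, 0.0877, 1.6975) -> [0.0, 0.0, -75.0] [0.0, 0.0, 0.0]
(0.465, 0.25, 0.0877, 2.27) -> [31.0, 9.0, 0.0] [0.0, 0.0, -0.572]
(0.47, 0.29, 0.0877, 2.85) -> [27.4, 29.6, 0.0] [0.0, 0.0, -0.58]
(0.4732, 0.3267, 0.0877, 3.419) -> [7.5, 36.1, 0.0] [0.0, 0.0, -0.569]
```

Call:
jog_arm(
  increments=[
    {"tx": 0,"ty": 0,"tz": -25,"wx": 0,"wy": 0,"wz": 0,"gripper": 0.1},
    {"tx": 0,"ty": 0,"tz": -50,"wx": 0,"wy": 0,"wz": 0,"gripper": 0.1},
    {"tx": 0,"ty": 0,"tz": -75,"wx": 0,"wy": 0,"wz": 0,"gripper": 0.1},
    {"tx": 0,"ty": 0,"tz": -75,"wx": 0,"wy": 0,"wz": 0,"gripper": 0.1},
    {"tx": 0,"ty": 0,"tz": -75,"wx": 0,"wy": 0,"wz": 0,"gripper": 0.1},
  ],
)

```text
time: 19.32
position: [0.4611, 0.2178, 0.0886]
tool_rot: [2.076, 2.354, 0.003]
ft_force: [-0.6, -0.5, -3.5]
grip_width: 0.203
grip_force: 50.0
```

Call:
jog_arm(
  increments=[
    {"tx": 6,"ty": 2,"tz": 0,"wx": 0,"wy": 0,"wz": -0.115,"gripper": 0.1},
    {"tx": 12,"ty": 4,"tz": 0,"wx": 0,"wy": 0,"wz": -0.23,"gripper": 0.1},
    {"tx": 18,"ty": 5.5,"tz": 0,"wx": 0,"wy": 0,"wz": -0.345,"gripper": 0.1},
    {"tx": 25,"ty": 7,"tz": 0,"wx": 0,"wy": 0,"wz": -0.46,"gripper": 0.1},
    {"tx": 31,"ty": 9,"tz": 0,"wx": 0,"wy": 0,"wz": -0.572,"gripper": 0.1},
  ],
)

```text
time: 19.73
position: [0.4636, 0.2492, 0.0855]
tool_rot: [-1.319, -2.849, 0.004]
ft_force: [-0.0, -0.0, -2.8]
grip_width: 0.202
grip_force: 50.0
```

Call:
jog_arm(
  increments=[
    {"tx": 5.5,"ty": 6,"tz": 0,"wx": 0,"wy": 0,"wz": -0.116,"gripper": 0.1},
    {"tx": 11,"ty": 12,"tz": 0,"wx": 0,"wy": 0,"wz": -0.232,"gripper": 0.1},
    {"tx": 16.5,"ty": 18,"tz": 0,"wx": 0,"wy": 0,"wz": -0.348,"gripper": 0.1},
    {"tx": 22,"ty": 24,"tz": 0,"wx": 0,"wy": 0,"wz": -0.464,"gripper": 0.1},
    {"tx": 27.4,"ty": 29.6,"tz": 0,"wx": 0,"wy": 0,"wz": -0.58,"gripper": 0.1},
  ],
)

```text
time: 20.15
position: [0.469, 0.2891, 0.0855]
tool_rot: [-0.449, -3.107, 0.004]
ft_force: [-0.0, -0.1, -2.0]
grip_width: 0.204
grip_force: 50.0
```

Call:
jog_arm(
  increments=[
    {"tx": 1.5,"ty": 7,"tz": 0,"wx": 0,"wy": 0,"wz": -0.115,"gripper": 0.1},
    {"tx": 3,"ty": 14,"tz": 0,"wx": 0,"wy": 0,"wz": -0.23,"gripper": 0.1},
    {"tx": 5,"ty": 22,"tz": 0,"wx": 0,"wy": 0,"wz": -0.345,"gripper": 0.1},
    {"tx": 7.5,"ty": 36.1,"tz": 0,"wx": 0,"wy": 0,"wz": -0.46,"gripper": 0.1},
    {"tx": 7.5,"ty": 36.1,"tz": 0,"wx": 0,"wy": 0,"wz": -0.569,"gripper": 0.1},
  ],
)

```text
time: 20.57
position: [0.4719, 0.3284, 0.0858]
tool_rot: [0.444, -3.108, -0.002]
ft_force: [-0.5, 0.3, -2.5]
grip_width: 0.2
grip_force: 50.0
```

Call:
jog_arm(
  increments=[
    {"tx": 0,"ty": 0,"tz": 10,"wx": 0,"wy": 0,"wz": 0,"gripper": 0.1},
    {"tx": 0,"ty": 0,"tz": 20,"wx": 0,"wy": 0,"wz": 0,"gripper": 0.1},
    {"tx": 0,"ty": 0,"tz": 30,"wx": 0,"wy": 0,"wz": 0,"gripper": 0.1},
    {"tx": 0,"ty": 0,"tz": 40,"wx": 0,"wy": 0,"wz": 0,"gripper": 0.1},
    {"tx": 0,"ty": 0,"tz": 40,"wx": 0,"wy": 0,"wz": 0,"gripper": 0.1},
  ],
)

```text
time: 20.98
position: [0.4715, 0.3246, 0.0442]
tool_rot: [0.429, -3.107, 0.004]
ft_force: [0.3, -0.1, -2.7]
grip_width: 0.201
grip_force: 50.0
```

```bash
python3 - <<'E'
from plan import *
from bench import vision
vision.get_image("top"); chain([(.4730,.3268,-.003,3.4186)])
E
```

```text
t 21.03 pos [0.472  0.3254 0.0455] yaw -2.8665 tilt [-0.0029 -0.0021 -1.    ] F [-0.2  0.  -1.9] grip 0.2 50.0
(0.473, 0.3268, -0.003, 3.4186) -> [-1.4, 1.1, 48.5] [-0.001, -0.003, -0.002]
```

Call:
jog_arm(
  increments=[
    {"tx": 0,"ty": 0,"tz": 10,"wx": 0,"wy": 0,"wz": 0,"gripper": 0.1},
    {"tx": 0,"ty": 0,"tz": 20,"wx": 0,"wy": 0,"wz": 0,"gripper": 0.1},
    {"tx": 0,"ty": 0,"tz": 25,"wx": 0,"wy": 0,"wz": 0,"gripper": 0.1},
    {"tx": 0,"ty": 0,"tz": 25,"wx": 0,"wy": 0,"wz": 0,"gripper": 0.1},
    {"tx": 0,"ty": 0,"tz": 25,"wx": 0,"wy": 0,"wz": 0,"gripper": 0.1},
  ],
)

```text
time: 21.45
position: [0.4728, 0.3267, 0.0221]
tool_rot: [0.433, -3.111, 0.0]
ft_force: [0.7, -0.4, -1.2]
grip_width: 0.201
grip_force: 50.0
```

```bash
python3 - <<'E'
from plan import *
chain([(.4730,.3268,-.003,3.4186)])
E
```

```text
t 21.45 pos [0.4728 0.3267 0.0221] yaw -2.8653 tilt [-8.e-04 -3.e-04 -1.e+00] F [ 0.7 -0.4 -1.2] grip 0.201 50.0
(0.473, 0.3268, -0.003, 3.4186) -> [-0.2, 0.0, 25.1] [-0.0, -0.001, -0.001]
```

Call:
jog_arm(
  increments=[
    {"tx": 0,"ty": 0,"tz": 7,"wx": 0,"wy": 0,"wz": 0,"gripper": 0.1},
    {"tx": 0,"ty": 0,"tz": 14,"wx": 0,"wy": 0,"wz": 0,"gripper": 0.1},
    {"tx": 0,"ty": 0,"tz": 20,"wx": 0,"wy": 0,"wz": 0,"gripper": 0.1},
    {"tx": 0,"ty": 0,"tz": 25.5,"wx": 0,"wy": 0,"wz": 0,"gripper": 0.1},
    {"tx": 0,"ty": 0,"tz": 25.5,"wx": 0,"wy": 0,"wz": 0,"gripper": 0.1},
  ],
)

```text
time: 21.87
position: [0.4729, 0.3266, -0.0039]
tool_rot: [0.432, -3.111, 0.0]
ft_force: [-0.1, 1.3, -2.5]
grip_width: 0.205
grip_force: 50.0
```

Call:
jog_arm(
  increments=[
    {"tx": 0,"ty": 0,"tz": 0,"wx": 0,"wy": 0,"wz": 0,"gripper": 0.6},
    {"tx": 0,"ty": 0,"tz": 0,"wx": 0,"wy": 0,"wz": 0,"gripper": 0.6},
    {"tx": 0,"ty": 0,"tz": 0,"wx": 0,"wy": 0,"wz": 0,"gripper": 0.6},
    {"tx": 0,"ty": 0,"tz": 0,"wx": 0,"wy": 0,"wz": 0,"gripper": 0.6},
    {"tx": 0,"ty": 0,"tz": 0,"wx": 0,"wy": 0,"wz": 0,"gripper": 0.6},
  ],
)

```text
time: 22.28
position: [0.4734, 0.327, -0.0026]
tool_rot: [-0.432, 3.111, 0.0]
ft_force: [-0.4, -0.2, 0.5]
grip_width: 0.498
grip_force: 0.0
```

Call:
jog_arm(
  increments=[
    {"tx": 0,"ty": 0,"tz": -10,"wx": 0,"wy": 0,"wz": 0,"gripper": 0.6},
    {"tx": 0,"ty": 0,"tz": -35,"wx": 0,"wy": 0,"wz": 0,"gripper": 0.6},
    {"tx": 0,"ty": 0,"tz": -65,"wx": 0,"wy": 0,"wz": 0,"gripper": 0.6},
    {"tx": 0,"ty": 0,"tz": -90,"wx": 0,"wy": 0,"wz": 0,"gripper": 0.6},
    {"tx": 0,"ty": 0,"tz": -120,"wx": 0,"wy": 0,"wz": 0,"gripper": 0.6},
  ],
)

```text
time: 22.7
position: [0.4726, 0.3267, 0.1185]
tool_rot: [0.433, -3.111, 0.0]
ft_force: [0.3, -1.7, 0.4]
grip_width: 0.596
grip_force: 0.0
```

```bash
python3 - <<'E'
from plan import *
from h import *
from bench import vision
cams(vision); chain([])
fb=lambda im:(im[...,0].astype(int)-im[...,2]>20)
n,r="side",(190,285,285,325)
for im in(CAM[n]["img"],cv2.imread("pics/side0.png")):
    k=fb(im[r[1]:r[3],r[0]:r[2]]); ys,xs=np.nonzero(k); print(len(xs),xs.min()+r[0],xs.max()+r[0],ys.min()+r[1],ys.max()+r[1])
# tab geometry from the start pictures: red pixels vs model
H=np.array([.5743,.036,.1263])
for a in(-.2,-.1,0,.1,.2):
    pts=np.array([[.092-.034*np.cos(a),-.034*np.sin(a),z] for z in(.047,.076)]); print(a,[ (n,proj(n,place(pts,H)).round(1).tolist()) for n in CAM])
for n,roi in(("top",(268,140,290,160)),("side",(205,205,240,230))):
    im=cv2.imread(f"pics/{n}0.png"); h=cv2.cvtColor(im,cv2.COLOR_BGR2HSV); x0,y0,x1,y1=roi
    k=((h[...,0]<8)|(h[...,0]>170))&(h[...,1]>120); print(n,roi)
    for row in k[y0:y1,x0:x1]: print("".join("#" if v else "." for v in row))
E
```

```text
t 22.8 pos [0.4757 0.3295 0.1228] yaw -2.8652 tilt [ 0.008   0.0043 -1.    ] F [0.7 0.2 0.3] grip 0.597 0.0
262 229 264 302 309
265 229 264 301 309
-0.2 [('top', [[276.2, 151.9], [276.0, 149.0]]), ('side', [[223.9, 223.1], [223.0, 216.8]])]
-0.1 [('top', [[277.2, 152.0], [277.1, 149.0]]), ('side', [[224.2, 222.3], [223.4, 216.0]])]
0 [('top', [[278.3, 151.9], [278.2, 148.9]]), ('side', [[224.5, 221.5], [223.6, 215.2]])]
0.1 [('top', [[279.4, 151.7], [279.3, 148.8]]), ('side', [[224.6, 220.7], [223.8, 214.5]])]
0.2 [('top', [[280.5, 151.4], [280.4, 148.5]]), ('side', [[224.7, 219.9], [223.8, 213.7]])]
top (268, 140, 290, 160)
......................
......................
......................
......................
......................
.........###..........
.........###..........
.........####.........
.........####.........
.........####.........
..........####........
.........#####........
...........##.........
...........###........
...........###........
...........##.........
...........#..........
......................
......................
......................
side (2
[... 218 characters left out ...]
................
...................................
...................................
...................................
...................##..............
..................###..............
..................###..............
...................##..............
...................##..............
...................###.............
.............###########...........
.............###########...........
............############...........
.............##....................
...................................
...................................
...................................
...................................
...................................
...................................
```

```bash
python3 - <<'E'
from plan import *
chain([(.555,.18,.122,3.34),(.6325,.04,.122,3.268),(.6325,.04,.06,3.268),(.6325,.04,.019,3.268)],start=(.473,.3268,.122,3.418))
H=np.array([.5743,.036,.1263])
c,s=np.cos(H[2]),np.sin(H[2]); 
for a in np.linspace(.1,1.7,9):
    x,y=.092-.034*np.cos(a),-.034*np.sin(a); x0,y0=.092-.034*np.cos(.1),-.034*np.sin(.1)
    # tool x = -housing x, tool y = +housing y
    print(round(a,2),"tx",round(-(x-x0)*1000,1),"ty",round((y-y0)*1000,1))
print(down(3.268).as_matrix().round(2))
E
```

```text
(0.555, 0.18, 0.122, 3.34) -> [-38.8, -163.6, -0.0] [-0.0, -0.0, 0.078]
(0.6325, 0.04, 0.122, 3.268) -> [-48.4, -152.5, -0.0] [0.0, -0.0, 0.072]
(0.6325, 0.04, 0.06, 3.268) -> [0.0, -0.0, 62.0] [0.0, 0.0, 0.0]
(0.6325, 0.04, 0.019, 3.268) -> [0.0, -0.0, 41.0] [0.0, 0.0, 0.0]
0.1 tx -0.0 ty 0.0
0.3 tx -1.3 ty -6.7
0.5 tx -4.0 ty -12.9
0.7 tx -7.8 ty -18.5
0.9 tx -12.7 ty -23.2
1.1 tx -18.4 ty -26.9
1.3 tx -24.7 ty -29.4
1.5 tx -31.4 ty -30.5
1.7 tx -38.2 ty -30.3
[[-0.99 -0.13 -0.  ]
 [-0.13  0.99  0.  ]
 [ 0.    0.   -1.  ]]
```

Call:
jog_arm(
  increments=[
    {"tx": -8,"ty": -33,"tz": 0,"wx": 0,"wy": 0,"wz": 0.015,"gripper": 0.4},
    {"tx": -16,"ty": -66,"tz": 0,"wx": 0,"wy": 0,"wz": 0.03,"gripper": 0.4},
    {"tx": -24,"ty": -99,"tz": 0,"wx": 0,"wy": 0,"wz": 0.045,"gripper": 0.4},
    {"tx": -32,"ty": -132,"tz": 0,"wx": 0,"wy": 0,"wz": 0.06,"gripper": 0.4},
    {"tx": -39,"ty": -163,"tz": 0,"wx": 0,"wy": 0,"wz": 0.078,"gripper": 0.4},
  ],
)

```text
time: 23.22
position: [0.5558, 0.1786, 0.1172]
tool_rot: [-0.309, 3.126, -0.001]
ft_force: [-0.9, 0.7, -0.6]
grip_width: 0.412
grip_force: 0.0
```

Call:
jog_arm(
  increments=[
    {"tx": -10,"ty": -31,"tz": 0,"wx": 0,"wy": 0,"wz": 0.015,"gripper": 0.4},
    {"tx": -20,"ty": -62,"tz": 0,"wx": 0,"wy": 0,"wz": 0.03,"gripper": 0.4},
    {"tx": -30,"ty": -93,"tz": 0,"wx": 0,"wy": 0,"wz": 0.045,"gripper": 0.4},
    {"tx": -39,"ty": -124,"tz": 0,"wx": 0,"wy": 0,"wz": 0.06,"gripper": 0.4},
    {"tx": -48.4,"ty": -152.5,"tz": 0,"wx": 0,"wy": 0,"wz": 0.072,"gripper": 0.4},
  ],
)

```text
time: 23.63
position: [0.6331, 0.0384, 0.1171]
tool_rot: [0.196, -3.135, 0.001]
ft_force: [0.8, 0.1, -0.3]
grip_width: 0.397
grip_force: 0.0
```

Call:
jog_arm(
  increments=[
    {"tx": 0,"ty": 0,"tz": 15,"wx": 0,"wy": 0,"wz": 0,"gripper": 0.4},
    {"tx": 0,"ty": 0,"tz": 30,"wx": 0,"wy": 0,"wz": 0,"gripper": 0.4},
    {"tx": 0,"ty": 0,"tz": 45,"wx": 0,"wy": 0,"wz": 0,"gripper": 0.4},
    {"tx": 0,"ty": 0,"tz": 60,"wx": 0,"wy": 0,"wz": 0,"gripper": 0.4},
    {"tx": 0,"ty": 0,"tz": 60,"wx": 0,"wy": 0,"wz": 0,"gripper": 0.4},
  ],
)

```text
time: 24.05
position: [0.6292, 0.0419, 0.0529]
tool_rot: [0.202, -3.129, -0.001]
ft_force: [-0.7, 0.1, 0.5]
grip_width: 0.396
grip_force: 0.0
```

```bash
python3 - <<'E'
from plan import *
from bench import vision
vision.get_image("side");vision.get_image("side")
chain([(.6325,.04,.019,3.268)])
E
```

```text
t 24.15 pos [0.6315 0.0419 0.0562] yaw -3.0131 tilt [-1.9e-03  2.0e-04 -1.0e+00] F [ 0.  -0.2 -0.7] grip 0.401 0.0
(0.6325, 0.04, 0.019, 3.268) -> [-0.8, -2.0, 37.2] [0.0, -0.002, 0.002]
```

Call:
jog_arm(
  increments=[
    {"tx": 0,"ty": -2,"tz": 10,"wx": 0,"wy": 0,"wz": 0,"gripper": 0.4},
    {"tx": 0,"ty": -2,"tz": 20,"wx": 0,"wy": 0,"wz": 0,"gripper": 0.4},
    {"tx": 0,"ty": -2,"tz": 29,"wx": 0,"wy": 0,"wz": 0,"gripper": 0.4},
    {"tx": 0,"ty": -2,"tz": 37,"wx": 0,"wy": 0,"wz": 0,"gripper": 0.4},
    {"tx": 0,"ty": -2,"tz": 37,"wx": 0,"wy": 0,"wz": 0,"gripper": 0.4},
  ],
)

```text
time: 24.57
position: [0.6313, 0.0384, 0.0176]
tool_rot: [0.198, -3.132, -0.0]
ft_force: [-1.2, -0.2, -0.2]
grip_width: 0.399
grip_force: 0.0
```

Call:
jog_arm(
  increments=[
    {"tx": 0,"ty": 0,"tz": 0,"wx": 0,"wy": 0,"wz": 0,"gripper": 0.05},
    {"tx": 0,"ty": 0,"tz": 0,"wx": 0,"wy": 0,"wz": 0,"gripper": 0.05},
    {"tx": 0,"ty": 0,"tz": 0,"wx": 0,"wy": 0,"wz": 0,"gripper": 0.05},
    {"tx": 0,"ty": 0,"tz": 0,"wx": 0,"wy": 0,"wz": 0,"gripper": 0.05},
    {"tx": 0,"ty": 0,"tz": 0,"wx": 0,"wy": 0,"wz": 0,"gripper": 0.05},
  ],
  grip_force=15,
)

```text
time: 24.98
position: [0.6333, 0.0387, 0.0205]
tool_rot: [-0.198, 3.134, -0.0]
ft_force: [0.4, 0.6, 0.3]
grip_width: 0.128
grip_force: 15.0
```

```bash
python3 - <<'E'
from plan import *
chain([])
E
```

```text
t 24.98 pos [0.6333 0.0387 0.0205] yaw -3.0154 tilt [ 9.e-04 -1.e-04 -1.e+00] F [0.4 0.6 0.3] grip 0.128 15.0
```

Call:
jog_arm(
  increments=[
    {"tx": -1.2,"ty": -5.3,"tz": 0,"wx": 0,"wy": 0,"wz": 0,"gripper": 0.05},
    {"tx": -3.8,"ty": -11.6,"tz": 0,"wx": 0,"wy": 0,"wz": 0,"gripper": 0.05},
    {"tx": -7.7,"ty": -17.2,"tz": 0,"wx": 0,"wy": 0,"wz": 0,"gripper": 0.05},
    {"tx": -12.5,"ty": -21.9,"tz": 0,"wx": 0,"wy": 0,"wz": 0,"gripper": 0.05},
    {"tx": -18.2,"ty": -25.6,"tz": 0,"wx": 0,"wy": 0,"wz": 0,"gripper": 0.05},
  ],
)

```text
time: 25.4
position: [0.6523, 0.0185, 0.0204]
tool_rot: [0.202, -3.132, -0.005]
ft_force: [-6.0, 4.5, 4.9]
grip_width: 0.127
grip_force: 15.0
```

Call:
jog_arm(
  increments=[
    {"tx": -4.7,"ty": -1.9,"tz": 0,"wx": 0,"wy": 0,"wz": 0,"gripper": 0.05},
    {"tx": -9.7,"ty": -3.2,"tz": 0,"wx": 0,"wy": 0,"wz": 0,"gripper": 0.05},
    {"tx": -14.8,"ty": -3.7,"tz": 0,"wx": 0,"wy": 0,"wz": 0,"gripper": 0.05},
    {"tx": -18.2,"ty": -3.5,"tz": 0,"wx": 0,"wy": 0,"wz": 0,"gripper": 0.05},
    {"tx": -18.2,"ty": -3.5,"tz": 0,"wx": 0,"wy": 0,"wz": 0,"gripper": 0.05},
  ],
)

```text
time: 25.82
position: [0.6718, 0.0148, 0.0204]
tool_rot: [0.199, -3.133, -0.0]
ft_force: [-4.3, 0.1, 4.8]
grip_width: 0.131
grip_force: 15.0
```

```bash
python3 - <<'E'
from plan import *
chain([])
E
```

```text
t 25.82 pos [0.6718 0.0148 0.0204] yaw -3.0148 tilt [-2.4e-03  1.0e-04 -1.0e+00] F [-4.3  0.1  4.8] grip 0.131 15.0
```

Call:
jog_arm(
  increments=[
    {"tx": 0,"ty": 0,"tz": 0,"wx": 0,"wy": 0,"wz": 0,"gripper": 0.35},
    {"tx": 0,"ty": 0,"tz": 0,"wx": 0,"wy": 0,"wz": 0,"gripper": 0.35},
    {"tx": 0,"ty": 0,"tz": 0,"wx": 0,"wy": 0,"wz": 0,"gripper": 0.35},
    {"tx": 0,"ty": 0,"tz": -20,"wx": 0,"wy": 0,"wz": 0,"gripper": 0.35},
    {"tx": 0,"ty": 0,"tz": -50,"wx": 0,"wy": 0,"wz": 0,"gripper": 0.5},
  ],
)

```text
time: 26.23
position: [0.6702, 0.0131, 0.0669]
tool_rot: [0.197, -3.129, 0.0]
ft_force: [0.1, -0.4, 0.1]
grip_width: 0.363
grip_force: 0.0
```

```bash
python3 - <<'E'
from plan import *
from h import *
from bench import vision
cams(vision); 
H=np.array([.5743,.036,.1263]);c,s=np.cos(H[2]),np.sin(H[2])
T=lambda x,y:np.array([160+x/2.6-.3,120+y/2.6-.3]); S=lambda x,y:np.array([150+(x+.5)/4.5-.5,200+(y+.5)/4.5-.5])
for n,f,q,z in(("top",T,(308,95),.076),("top",T,(318,164),.076),("side",S,(365,72),.076),("side",S,(474,80),.076)):
    d=unproj(n,f(*q),z)-H[:2]; print(n,(c*d[0]+s*d[1]).round(4),(-s*d[0]+c*d[1]).round(4))
chain([(.5743,.036,.071,3.268),(.5743,.036,.016,3.268)])
h=cv2.cvtColor(CAM["side"]["img"],cv2.COLOR_BGR2HSV); k=((h[...,0]<8)|(h[...,0]>170))&(h[...,1]>120)
ys,xs=np.nonzero(k[200:235,195:250]); print("red",len(xs),(xs.min()+195,xs.max()+195,ys.min()+200,ys.max()+200) if len(xs) else "")
for a in(1.3,1.6,1.75): print(a,proj("side",place(np.array([[.092-.034*np.cos(a),-.034*np.sin(a),.076]]),H)))
E
```

```text
top 0.035 0.003
top -0.0489 0.0016
side 0.0355 -0.0008
side -0.0412 -0.0011
t 26.33 pos [0.6763 0.0147 0.075 ] yaw -3.016 tilt [ 8.6e-03  1.0e-04 -1.0e+00] F [1.  0.2 0.7] grip 0.435 0.0
(0.5743, 0.036, 0.071, 3.268) -> [98.5, 33.9, 3.1] [-0.001, 0.009, -0.001]
(0.5743, 0.036, 0.016, 3.268) -> [0.0, -0.0, 55.0] [0.0, 0.0, 0.0]
red 43 (np.int64(215), np.int64(220), np.int64(207), np.int64(219))
1.3 [[217.93786972 207.21328349]]
1.6 [[214.92384933 206.7082955 ]]
1.75 [[213.33930333 206.71047162]]
```

Call:
jog_arm(
  increments=[
    {"tx": 20,"ty": 6,"tz": 0,"wx": 0,"wy": 0,"wz": 0,"gripper": 0.5},
    {"tx": 45,"ty": 15,"tz": 0,"wx": 0,"wy": 0,"wz": 0,"gripper": 0.5},
    {"tx": 70,"ty": 24,"tz": 0,"wx": 0,"wy": 0,"wz": 0,"gripper": 0.5},
    {"tx": 101,"ty": 33.5,"tz": 0,"wx": 0,"wy": 0,"wz": 0,"gripper": 0.5},
    {"tx": 101,"ty": 33.5,"tz": 0,"wx": 0,"wy": 0,"wz": 0,"gripper": 0.5},
  ],
)

```text
time: 26.75
position: [0.5615, 0.0362, 0.0683]
tool_rot: [0.203, -3.128, 0.004]
ft_force: [-0.1, 0.4, -0.6]
grip_width: 0.501
grip_force: 0.0
```

Call:
jog_arm(
  increments=[
    {"tx": 0,"ty": 0,"tz": 5,"wx": 0,"wy": 0,"wz": 0,"gripper": 0.5},
    {"tx": 0,"ty": 0,"tz": 10,"wx": 0,"wy": 0,"wz": 0,"gripper": 0.5},
    {"tx": 0,"ty": 0,"tz": 15,"wx": 0,"wy": 0,"wz": 0,"gripper": 0.5},
    {"tx": 0,"ty": 0,"tz": 15,"wx": 0,"wy": 0,"wz": 0,"gripper": 0.5},
    {"tx": 0,"ty": 0,"tz": 15,"wx": 0,"wy": 0,"wz": 0,"gripper": 0.5},
  ],
)

```text
time: 27.17
position: [0.5685, 0.0348, 0.0543]
tool_rot: [0.197, -3.135, -0.002]
ft_force: [0.3, -0.1, -0.4]
grip_width: 0.496
grip_force: 0.0
```

```bash
python3 - <<'E'
from plan import *
chain([(.5693,.0354,.016,3.268)])
E
```

```text
t 27.17 pos [0.5685 0.0348 0.0543] yaw -3.0158 tilt [-9.e-04  1.e-03 -1.e+00] F [ 0.3 -0.1 -0.4] grip 0.496 0.0
(0.5693, 0.0354, 0.016, 3.268) -> [-0.9, 0.4, 38.3] [0.001, -0.001, -0.001]
```

Call:
jog_arm(
  increments=[
    {"tx": 0,"ty": 0,"tz": 10,"wx": 0,"wy": 0,"wz": 0,"gripper": 0.5},
    {"tx": 0,"ty": 0,"tz": 20,"wx": 0,"wy": 0,"wz": 0,"gripper": 0.5},
    {"tx": 0,"ty": 0,"tz": 30,"wx": 0,"wy": 0,"wz": 0,"gripper": 0.5},
    {"tx": 0,"ty": 0,"tz": 38.5,"wx": 0,"wy": 0,"wz": 0,"gripper": 0.5},
    {"tx": 0,"ty": 0,"tz": 38.5,"wx": 0,"wy": 0,"wz": 0,"gripper": 0.4},
  ],
)

```text
time: 27.58
position: [0.5663, 0.0347, 0.0139]
tool_rot: [0.198, -3.131, -0.001]
ft_force: [0.0, -0.1, 0.7]
grip_width: 0.475
grip_force: 0.0
```

Call:
jog_arm(
  increments=[
    {"tx": 0,"ty": 0,"tz": 0,"wx": 0,"wy": 0,"wz": 0,"gripper": 0.05},
    {"tx": 0,"ty": 0,"tz": 0,"wx": 0,"wy": 0,"wz": 0,"gripper": 0.05},
    {"tx": 0,"ty": 0,"tz": 0,"wx": 0,"wy": 0,"wz": 0,"gripper": 0.05},
    {"tx": 0,"ty": 0,"tz": 0,"wx": 0,"wy": 0,"wz": 0,"gripper": 0.05},
    {"tx": 0,"ty": 0,"tz": 0,"wx": 0,"wy": 0,"wz": 0,"gripper": 0.05},
  ],
  grip_force=50,
)

```text
time: 28.0
position: [0.5686, 0.035, 0.017]
tool_rot: [-0.198, 3.134, -0.0]
ft_force: [0.4, 0.5, 0.9]
grip_width: 0.153
grip_force: 50.0
```

Call:
jog_arm(
  increments=[
    {"tx": 0,"ty": 0,"tz": 0,"wx": 0,"wy": 0,"wz": 0,"gripper": 0.05},
    {"tx": 0,"ty": 0,"tz": 0,"wx": 0,"wy": 0,"wz": 0,"gripper": 0.05},
    {"tx": 0,"ty": 0,"tz": -1,"wx": 0,"wy": 0,"wz": 0,"gripper": 0.05},
    {"tx": 0,"ty": 0,"tz": -3,"wx": 0,"wy": 0,"wz": 0,"gripper": 0.05},
    {"tx": 0,"ty": 0,"tz": -5,"wx": 0,"wy": 0,"wz": 0,"gripper": 0.05},
  ],
)

```text
time: 28.42
position: [0.5675, 0.0346, 0.021]
tool_rot: [0.198, -3.134, 0.0]
ft_force: [-0.4, -0.5, -3.2]
grip_width: 0.153
grip_force: 50.0
```

```bash
python3 - <<'E'
from plan import *
chain([(.545,-.11,.1065,3.18),(.505,-.24,.1065,3.09),(.4604,-.3584,.1065,3.0),(.4604,-.3584,.0,3.0)],start=(.5683,.035,.1065,3.267))
E
```

```text
(0.545, -0.11, 0.1065, 3.18) -> [41.3, -140.9, -0.0] [-0.0, -0.0, 0.087]
(0.505, -0.24, 0.1065, 3.09) -> [45.0, -128.4, -0.0] [-0.0, -0.0, 0.09]
(0.4604, -0.3584, 0.1065, 3.0) -> [38.4, -120.5, -0.0] [0.0, -0.0, 0.09]
(0.4604, -0.3584, 0.0, 3.0) -> [0.0, -0.0, 106.5] [0.0, 0.0, 0.0]
```

Call:
jog_arm(
  increments=[
    {"tx": 0,"ty": 0,"tz": -13,"wx": 0,"wy": 0,"wz": 0,"gripper": 0.05},
    {"tx": 0,"ty": 0,"tz": -30,"wx": 0,"wy": 0,"wz": 0,"gripper": 0.05},
    {"tx": 0,"ty": 0,"tz": -50,"wx": 0,"wy": 0,"wz": 0,"gripper": 0.05},
    {"tx": 0,"ty": 0,"tz": -70,"wx": 0,"wy": 0,"wz": 0,"gripper": 0.05},
    {"tx": 0,"ty": 0,"tz": -85,"wx": 0,"wy": 0,"wz": 0,"gripper": 0.05},
  ],
)

```text
time: 28.83
position: [0.5688, 0.0352, 0.109]
tool_rot: [-0.199, 3.134, -0.0]
ft_force: [0.6, -0.8, -2.7]
grip_width: 0.154
grip_force: 50.0
```

Call:
jog_arm(
  increments=[
    {"tx": 6,"ty": -20,"tz": 0,"wx": 0,"wy": 0,"wz": 0.015,"gripper": 0.05},
    {"tx": 14,"ty": -48,"tz": 0,"wx": 0,"wy": 0,"wz": 0.03,"gripper": 0.05},
    {"tx": 23,"ty": -78,"tz": 0,"wx": 0,"wy": 0,"wz": 0.05,"gripper": 0.05},
    {"tx": 32,"ty": -109,"tz": 0,"wx": 0,"wy": 0,"wz": 0.07,"gripper": 0.05},
    {"tx": 41,"ty": -140,"tz": 0,"wx": 0,"wy": 0,"wz": 0.087,"gripper": 0.05},
  ],
)

```text
time: 29.25
position: [0.5448, -0.1103, 0.1075]
tool_rot: [-0.062, 3.14, -0.001]
ft_force: [1.5, -0.0, -3.1]
grip_width: 0.155
grip_force: 50.0
```

Call:
jog_arm(
  increments=[
    {"tx": 10,"ty": -28,"tz": 0,"wx": 0,"wy": 0,"wz": 0.018,"gripper": 0.05},
    {"tx": 19,"ty": -54,"tz": 0,"wx": 0,"wy": 0,"wz": 0.036,"gripper": 0.05},
    {"tx": 28,"ty": -80,"tz": 0,"wx": 0,"wy": 0,"wz": 0.054,"gripper": 0.05},
    {"tx": 37,"ty": -105,"tz": 0,"wx": 0,"wy": 0,"wz": 0.072,"gripper": 0.05},
    {"tx": 45,"ty": -129,"tz": 0,"wx": 0,"wy": 0,"wz": 0.09,"gripper": 0.05},
  ],
)

```text
time: 29.67
position: [0.5045, -0.2413, 0.1074]
tool_rot: [0.082, 3.14, -0.001]
ft_force: [0.3, -0.2, -3.3]
grip_width: 0.154
grip_force: 50.0
```

Call:
jog_arm(
  increments=[
    {"tx": 10,"ty": -30,"tz": 0,"wx": 0,"wy": 0,"wz": 0.018,"gripper": 0.05},
    {"tx": 19,"ty": -58,"tz": 0,"wx": 0,"wy": 0,"wz": 0.036,"gripper": 0.05},
    {"tx": 27,"ty": -84,"tz": 0,"wx": 0,"wy": 0,"wz": 0.054,"gripper": 0.05},
    {"tx": 34,"ty": -106,"tz": 0,"wx": 0,"wy": 0,"wz": 0.072,"gripper": 0.05},
    {"tx": 38.4,"ty": -120.5,"tz": 0,"wx": 0,"wy": 0,"wz": 0.09,"gripper": 0.05},
  ],
)

```text
time: 30.08
position: [0.4592, -0.3613, 0.107]
tool_rot: [-0.227, -3.133, 0.002]
ft_force: [0.4, -0.1, -2.6]
grip_width: 0.156
grip_force: 50.0
```

Call:
jog_arm(
  increments=[
    {"tx": 0,"ty": 0,"tz": 15,"wx": 0,"wy": 0,"wz": 0,"gripper": 0.05},
    {"tx": 0,"ty": 0,"tz": 35,"wx": 0,"wy": 0,"wz": 0,"gripper": 0.05},
    {"tx": 0,"ty": 0,"tz": 55,"wx": 0,"wy": 0,"wz": 0,"gripper": 0.05},
    {"tx": 0,"ty": 0,"tz": 75,"wx": 0,"wy": 0,"wz": 0,"gripper": 0.05},
    {"tx": 0,"ty": 0,"tz": 85,"wx": 0,"wy": 0,"wz": 0,"gripper": 0.05},
  ],
)

```text
time: 30.5
position: [0.46, -0.3565, 0.0194]
tool_rot: [-0.22, -3.132, -0.004]
ft_force: [-1.2, -0.6, -4.0]
grip_width: 0.158
grip_force: 50.0
```

```bash
python3 - <<'E'
from plan import *
from bench import vision
import cv2
im=vision.get_image("side")["color"]; cv2.imwrite("pics/g.png",im)
vision.get_image("side")
chain([(.4604,-.3584,-.0135,3.0)])
E
```

```text
t 30.6 pos [ 0.4598 -0.3566  0.0198] yaw 3.0016 tilt [-0.0027  0.0032 -1.    ] F [ 0.2  0.3 -2.8] grip 0.157 50.0
(0.4604, -0.3584, -0.0135, 3.0) -> [-1.0, -1.8, 33.3] [0.003, -0.003, 0.002]
```

Call:
jog_arm(
  increments=[
    {"tx": 0,"ty": 0,"tz": 8,"wx": 0,"wy": 0,"wz": 0,"gripper": 0.05},
    {"tx": 0,"ty": 0,"tz": 16,"wx": 0,"wy": 0,"wz": 0,"gripper": 0.05},
    {"tx": 0,"ty": 0,"tz": 24,"wx": 0,"wy": 0,"wz": 0,"gripper": 0.05},
    {"tx": 0,"ty": 0,"tz": 30,"wx": 0,"wy": 0,"wz": 0,"gripper": 0.05},
    {"tx": 0,"ty": 0,"tz": 30,"wx": 0,"wy": 0,"wz": 0,"gripper": 0.05},
  ],
)

```text
time: 31.02
position: [0.4598, -0.3576, -0.0099]
tool_rot: [-0.221, -3.132, -0.002]
ft_force: [-0.4, 0.4, -2.5]
grip_width: 0.154
grip_force: 50.0
```

Call:
jog_arm(
  increments=[
    {"tx": 0,"ty": 0,"tz": 1,"wx": 0,"wy": 0,"wz": 0,"gripper": 0.05},
    {"tx": 0,"ty": 0,"tz": 2,"wx": 0,"wy": 0,"wz": 0,"gripper": 0.05},
    {"tx": 0,"ty": 0,"tz": 3,"wx": 0,"wy": 0,"wz": 0,"gripper": 0.05},
    {"tx": 0,"ty": 0,"tz": 4,"wx": 0,"wy": 0,"wz": 0,"gripper": 0.05},
    {"tx": 0,"ty": 0,"tz": 4,"wx": 0,"wy": 0,"wz": 0,"gripper": 0.05},
  ],
)

```text
time: 31.43
position: [0.4608, -0.3583, -0.0124]
tool_rot: [0.221, 3.134, -0.0]
ft_force: [0.7, 0.1, -3.4]
grip_width: 0.155
grip_force: 50.0
```

Call:
jog_arm(
  increments=[
    {"tx": 0,"ty": 0,"tz": 0.7,"wx": 0,"wy": 0,"wz": 0,"gripper": 0.05},
    {"tx": 0,"ty": 0,"tz": 1.4,"wx": 0,"wy": 0,"wz": 0,"gripper": 0.05},
    {"tx": 0,"ty": 0,"tz": 2.1,"wx": 0,"wy": 0,"wz": 0,"gripper": 0.05},
    {"tx": 0,"ty": 0,"tz": 2.8,"wx": 0,"wy": 0,"wz": 0,"gripper": 0.05},
    {"tx": 0,"ty": 0,"tz": 2.8,"wx": 0,"wy": 0,"wz": 0,"gripper": 0.05},
  ],
)

```text
time: 31.85
position: [0.4608, -0.3583, -0.014]
tool_rot: [-0.221, -3.133, 0.001]
ft_force: [-2.8, 1.4, 6.0]
grip_width: 0.158
grip_force: 50.0
```

Contact on the mat; release and retreat upward.

Call:
jog_arm(
  increments=[
    {"tx": 0,"ty": 0,"tz": -0.8,"wx": 0,"wy": 0,"wz": 0,"gripper": 0.05},
    {"tx": 0,"ty": 0,"tz": -0.8,"wx": 0,"wy": 0,"wz": 0,"gripper": 0.45},
    {"tx": 0,"ty": 0,"tz": -0.8,"wx": 0,"wy": 0,"wz": 0,"gripper": 0.45},
    {"tx": 0,"ty": 0,"tz": -0.8,"wx": 0,"wy": 0,"wz": 0,"gripper": 0.45},
    {"tx": 0,"ty": 0,"tz": -0.8,"wx": 0,"wy": 0,"wz": 0,"gripper": 0.45},
  ],
)

```text
time: 32.27
position: [0.461, -0.3584, -0.0144]
tool_rot: [0.221, 3.133, -0.0]
ft_force: [-0.3, 0.1, -0.0]
grip_width: 0.373
grip_force: 0.0
```

Call:
jog_arm(
  increments=[
    {"tx": 0,"ty": 0,"tz": -10,"wx": 0,"wy": 0,"wz": 0,"gripper": 0.45},
    {"tx": 0,"ty": 0,"tz": -35,"wx": 0,"wy": 0,"wz": 0,"gripper": 0.45},
    {"tx": 0,"ty": 0,"tz": -70,"wx": 0,"wy": 0,"wz": 0,"gripper": 0.45},
    {"tx": 0,"ty": 0,"tz": -105,"wx": 0,"wy": 0,"wz": 0,"gripper": 0.45},
    {"tx": 0,"ty": 0,"tz": -140,"wx": 0,"wy": 0,"wz": 0,"gripper": 0.45},
  ],
)

```text
time: 32.68
position: [0.4608, -0.3578, 0.1277]
tool_rot: [0.22, 3.134, -0.0]
ft_force: [0.5, -0.4, -0.2]
grip_width: 0.45
grip_force: 0.0
```

Call:
jog_arm(
  increments=[
    {"tx": -35,"ty": -20,"tz": 0,"wx": 0,"wy": 0,"wz": 0,"gripper": 0.45},
    {"tx": -70,"ty": -40,"tz": 0,"wx": 0,"wy": 0,"wz": 0,"gripper": 0.45},
    {"tx": -70,"ty": -80,"tz": 0,"wx": 0,"wy": 0,"wz": 0,"gripper": 0.45},
    {"tx": -70,"ty": -110,"tz": 0,"wx": 0,"wy": 0,"wz": 0,"gripper": 0.45},
    {"tx": -70,"ty": -110,"tz": 0,"wx": 0,"wy": 0,"wz": 0,"gripper": 0.45},
  ],
)

```text
time: 33.1
position: [0.5109, -0.4858, 0.1251]
tool_rot: [-0.235, -3.131, 0.007]
ft_force: [-2.2, -0.5, -0.4]
grip_width: 0.451
grip_force: 0.0
```

```bash
python3 - <<'E'
from plan import *
from bench import vision
import cv2
chain([])
im=vision.get_image("side")["color"][110:330,150:430]; cv2.imwrite("pics/k.png",cv2.resize(im,(760,597),interpolation=3))
E
```

```text
t 33.1 pos [ 0.5109 -0.4858  0.1251] yaw 2.9917 tilt [-0.0019 -0.0045 -1.    ] F [-2.2 -0.5 -0.4] grip 0.451 0.0
```

View pics/k.png

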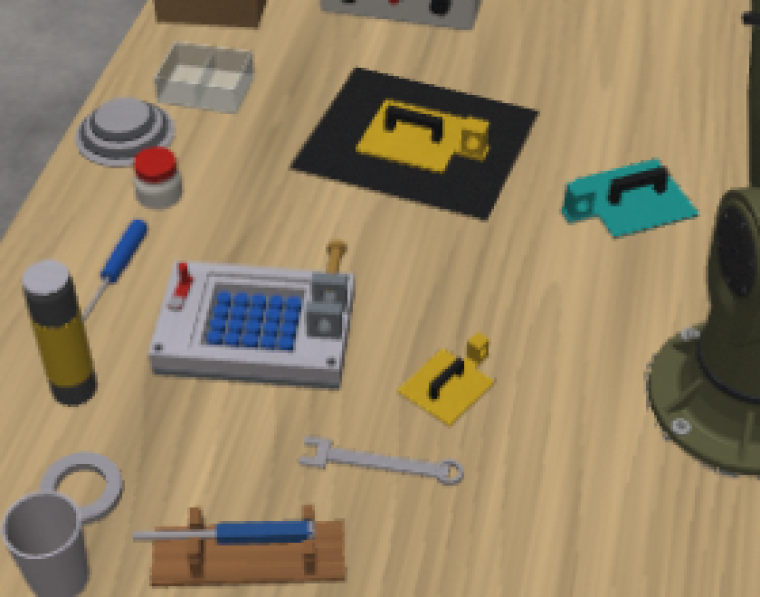

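The cover lies flat on the mat with its handle up (crop 415,125). The tab points along -y (182,285), the pin is out beyond the -y ear (335,255), and the punch is back in its cradle (265,532).

```bash
python3 -c "
from bench import ctrl
print(ctrl.close_job())"
```

```text
the job is handed in; nothing more can be done
None
```

I drove the pin out, put the punch back in its cradle, turned the red tab aside, laid the yellow cover flat and handle up on the middle of the mat, and handed the job in at about 33 s; the last picture shows all of this in place, but the hand-in gave no verdict.

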